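# Clamp three powder jars with three clicks of a spring-return lever

### The job

Push the three small red-capped powder jars, standing and without lifting them, into single file between the rails of the clamping rack until the file is up against the end stop. Then swing the rack's red-handled lever away from the robot by exactly three clicks, never over into a fourth, so that the orange rail clamps all three jars. The lever springs back when let go: finish while still holding it by the red handle at the third click, and leave everything else on the worktop where it is.

Things in the scene. Friction and masses are not known exactly. Their poses are not given: they have to be found in the camera images.
- jar_a: one of three identical small upright powder jars, white with red screw cap, 42 mm diameter, 55 mm high (body to 43 mm, cap above it 41 mm wide), about 0.14 kg; origin at the centre of its underside, z up
- jar_b: second such jar (the three are interchangeable, any order)
- jar_c: third such jar
- clamp_rack: clamping rack, aluminium and grey, fixed, no floor: jars slide on the worktop. Origin on the worktop, mid line of the clamped file; +y = direction in which jars are pushed in (about robot's left), +x = away from robot. In rack mm: fixed rail face x = +21, y -67 to +81; orange rail face x = -25.5 when open; outer edges x -79 to +73, y -112 to +173. Clamped file: jar centres at y = +50, +8, -34
- file_mouth (a point): point on the worktop amid the wide outer end of the funnel (rack x -2, y -105 mm). Two straight cheeks at 40 degrees to the channel narrow from x -59..+54 at y -107 to x -27..+22 at y -69, where the 46.5 mm wide channel begins. Cheeks, rails and stop are 28 to 29 mm high
- file_stop (a point): point on the worktop at the middle of the end stop's face (rack x 0, y +71 mm); behind the stop is the grey housing, 24 mm high, that carries the lever
- moving_rail: orange rail on the robot's side of the channel, 14 x 127 x 28 mm, rack y -58 to +69; moves along rack +x towards the jars, 1.8 mm per click of the lever. Spring-loaded with 17 to 19 N in all: after three clicks it presses on all jars in the file, after two clicks there is still about 1 mm play. Origin = that of the rack when open
- clamp_lever (a joint): lever angle, rad: 0 at rest, grows as the handle swings away from the robot (clockwise from above), at most 1.0. Clicks (plunger falls into a notch) at 0.2, 0.4, 0.6, 0.8, 1.0; resistance jumps up by 4 to 6 N on leaving a notch, eases past the hump half-way to the next. At the handle it takes 2 to 15 N; 6 to 12 N holds the third notch. Let go, it springs back to 0
- lever_handle: upright round red handle at the lever's end, 18 mm diameter, 41 to 83 mm above the worktop; turns freely on its own axis; origin at the centre of its foot. Its axis is 85 mm from the pivot; the steel arm under it (16 mm wide) lies 35 to 43 mm above the worktop. At rest it is at rack x -49, y +195 mm, at the third click at x -1, y +210 mm
- lever_pivot (a point): the vertical axis of the lever on the worktop (rack x = 0, y = +125 mm)
- jar_steel: bystander: larger all-white powder jar, 50 mm diameter, 62 mm high, origin under its centre
- jar_bronze: bystander: amber powder jar with black lid, 58 mm diameter, 78 mm high, origin under its centre
- tape_roll: bystander: blue tape roll lying flat, 85 mm diameter, 19 mm high, origin under its centre
- gauge_block: bystander: grey block, 50 x 75 x 25 mm, origin under its centre
- vial_1: bystander: small amber vial with white cap, 17 mm diameter, 44 mm high, standing behind the rack; origin under its centre

How it is judged (in metres and radians):
On the way:
1. all three jars stand in single file between the rails, with the lever still at rest (below 0.1 rad) (y of jar_a in the frame of clamp_rack between -0.046 and 0.056 m and x of jar_a in the frame of clamp_rack between -0.008 and 0.003 m and angle between each of jar_a, jar_b, jar_c's own z axis and vertical below 0.08 rad and height (world z) of each of jar_a, jar_b, jar_c below 0.004 m and y of jar_b in the frame of clamp_rack between -0.046 and 0.056 m and x of jar_b in the frame of clamp_rack between -0.008 and 0.003 m and y of jar_c in the frame of clamp_rack between -0.046 and 0.056 m and x of jar_c in the frame of clamp_rack between -0.008 and 0.003 m and value of joint clamp_lever below 0.1 rad), for 0.2 s.
At the end, for the whole second after the job is handed in: Fingers hold the red handle (over 1 N) with the lever in its third notch, 0.53 to 0.67 rad; the orange rail presses each jar (over 0.3 N); the jars stand upright on the worktop in single file, centres at rack y -46 to +56 mm, within 3 mm of the middle line (y of jar_a in the frame of clamp_rack between -0.046 and 0.056 m and x of jar_a in the frame of clamp_rack between -0.003 and 0.003 m and angle between each of jar_a, jar_b, jar_c's own z axis and vertical below 0.08 rad and height (world z) of each of jar_a, jar_b, jar_c below 0.004 m and y of jar_b in the frame of clamp_rack between -0.046 and 0.056 m and x of jar_b in the frame of clamp_rack between -0.003 and 0.003 m and y of jar_c in the frame of clamp_rack between -0.046 and 0.056 m and x of jar_c in the frame of clamp_rack between -0.003 and 0.003 m and value of joint clamp_lever between 0.53 and 0.67 rad and contact force between the fingers and lever_handle above 1 N and contact force between each of jar_a, jar_b, jar_c and moving_rail above 0.3 N); the arm keeps its last pose, push and grip.
It fails at once if the lever is swung over the hump towards a fourth click (beyond 0.72 rad) (value of joint clamp_lever above 0.72 rad).
It fails at once if a jar is lifted more than 15 mm or tipped by more than 0.5 rad (height (world z) of any of jar_a, jar_b, jar_c above 0.015 m or angle between any of jar_a, jar_b, jar_c's own z axis and vertical above 0.5 rad).
It fails at once if a bystander is moved by more than 20 mm or knocked over (distance of any of jar_steel, jar_bronze, tape_roll, gauge_block, vial_1 from where it was at the start of the episode above 0.02 m or angle between any of jar_steel, jar_bronze, vial_1's own z axis and vertical above 0.5 rad).
It also fails if it takes over 72 s, if anything falls off the work surface, if the arm or the gripper's body presses on something with over 40 N, if the wrist force passes 120 N, or if a joint passes its speed limit or range.

### The arm

A 6-joint arm with a two-finger parallel gripper is mounted at the origin on a cart in front of the work surface, level with it; the furniture and walls round the work are solid. World frame = base frame: x ahead of the robot, y to its left, z up, the work surface at z = 0. Lengths are in mm, angles in rad, forces in N, time in s.
With the tool pointing down it reaches from about 350 to 775 mm from the base axis. Payload 7.3 kg.
Tool frame: the origin (TCP) lies midway between the tips of the shut fingers; the grasp point (between the pads) lies 19 mm behind it (grasp_offset is the z of the grasp point in the tool frame, in mm); z points along the fingers, y is the direction in which the jaws open and shut (so a half turn about z gives the same grasp; the last joint's range is limited). The gripper opens to 92 mm and grips with 3 to 60 N. Pads are 19 mm wide; open, the fingers measure 130 mm over their backs; the gripper's body (75 mm by 190 mm) begins 47 mm behind the grasp point.
Start: joints at [1.176, 0.342, 1.524, -0, 1.275, -0.146], TCP at [129.26, 508.858, 226.741] pointing down, gripper open.
Joint ranges: [-2.53, 2.53], [-0.77, 2.02], [0.04, 2.7], [-1, 4.14], [0.28, 2.66], [-3.11, 3.11]. Speed limits (rad/s): [2.57, 2.57, 3.14, 3.14, 3.14, 3.14].

### API

Orientations are given as [roll, pitch, yaw] about the fixed x, y, z axes, in that order (R = Rz(yaw) Ry(pitch) Rx(roll)).
In Python, from plant import get_obs, capture, camera_model, close_job, boxes_of, regions_of, place_of, grasp_offset gives the robot as it stands. The module is installed in compiled form; this text tells all that it offers.
- The arm moves only by the tool send_rows, never from a script. Its argument "targets" is a list that holds one entry, the list of rows, each a list of 7 numbers: the turn, a rotation vector about the tool's x, y, z in degrees, then the shift along the tool's x, y, z in mm, then the closure, from -1 (fully open) to 1 (shut). A call has 1 to 5 rows; each row is the pose to reach, as a shift and turn from the pose commanded when the call began, along the tool's axes at that moment; what a row does not reach only later rows make up. A row lasts 1/12 s, in which the tool goes at most 41.7 mm and 7.16 degrees, less where a joint would pass 70% of its speed; a pose out of reach is approached as far as the arm can. A call with a gripper value outside its range is refused whole. The fingers move at their own pace and stop on an object; the grip force is fixed at half the most. Time passes only in rows, so rows that repeat a pose let the fingers close. It gives the time, the measured TCP pose, the force and the opening at its end, in the units of the state.
- get_obs(): the state, without advancing time (a new reading comes with each control period).
- capture(name): name is "side" or "top"; returns the picture (384x512x3 uint8, red, green, blue); there is no depth.
- camera_model(name): a dict with "K" (3x3 intrinsics, pixels), "world_to_cam" (4x4, takes a point from world to camera coordinates). Camera axes: x right, y up, looking along -z (the intrinsics and any distortion apply to the point x, -y, -z); pixel columns grow to the right and rows downward; lengths in mm; the calibration is good to about 2 mm. A picture is of the moment at which its call begins. camera_model takes no time and is no camera call.
- close_job(): hands the job in, once; it reports no verdict.
Trained networks look in the newest picture that a camera, given by its name, has taken for a name from the list of things; names that differ only in an ending like _2 or _b are one class to them, and where a whole thing is asked for, a point or a joint stands for the part that bears it (a point fixed in the world has none). Each returns a list of dicts, best first, with "conf" (0 to 1); they miss things now and then, are a little off and sometimes report something else, mostly with a low value. They report only what shows in the picture. A call takes as long as a camera call.
- boxes_of(label, camera): "location" ([row, column] in pixels, amid what is visible of it).
- regions_of(label, camera): "region" (384x512 bool, what is visible of it) and "location" ([row, column] in pixels, amid what is visible of it).
- place_of(label, camera): "location" ([row, column] in pixels: a listed point, or the origin of a listed thing).
The state is a dict: "time": time; "joint_positions": joint angles; "dq": joint speeds; "tau": joint torques, N m; "tool_pos": TCP position; "tcp_rot": TCP orientation; "contact_force": force on the tool from outside, world axes, zero at the start; "moment": the same for the moment, N m; "grip_width": finger opening in mm.
Only numpy, scipy, OpenCV 4.12 (cv2) and the standard library are available. Lean on these libraries where they do the work, as an engineer would, in place of code of your own. Each camera call takes 0.05 s, during which the arm holds its last target.

## Working session

There is one attempt and no reset: what is moved stays moved. The work goes in short steps, Python scripts to look and compute and a tool call to move; the robot and the scene stay as the last step left them, time stands still between calls to the robot, and variables do not carry over. Pictures are saved under pics/ and viewed, and the job is handed in when it is done.

Besides the shell and the picture viewer there is one more tool, called after "Request:" by a JSON object that holds its "fn" and its "kwargs", one argument or row to a line. send_rows: Moves the arm, as the interface text tells. Its arguments: {"type":"object","properties":{"targets":{"type":"array","items":{"type":"array","items":{"type":"array","items":{"type":"number"}}}}},"required":["targets"]}

```bash
mkdir -p pics; ls; cat > h.py <<'E'
import numpy as np, cv2
from plant import *
def save(cam,name):
    im=capture(cam); cv2.imwrite('pics/'+name,im[:,:,::-1]); return im
def ray(cam,rc):
    m=camera_model(cam);K=np.array(m['K']);T=np.array(m['world_to_cam'])
    d=np.array([0,0,0.]);uv=np.array([[[rc[1],rc[0]]]],float)
    dist=np.array(m['dist'],float) if 'dist' in m else None
    p=cv2.undistortPoints(uv,K,dist)[0,0]
    dc=np.array([p[0],-p[1],-1.]);R=T[:3,:3]
    return -R.T@T[:3,3], R.T@dc
def at(cam,rc,z):
    o,d=ray(cam,rc); return o+d*(z-o[2])/d[2]
def proj(cam,P):
    m=camera_model(cam);K=np.array(m['K']);T=np.array(m['world_to_cam'])
    c=T@np.append(P,1); q=K@np.array([c[0],-c[1],-c[2]]); return q[1]/q[2],q[0]/q[2]
E
python3 - <<'E'
from h import *
print(get_obs()); print(grasp_offset)
for c in('top','side'):
    save(c,c+'0.png'); print(c,camera_model(c))
for l in ['jar_a','clamp_rack','file_mouth','file_stop','lever_handle','lever_pivot','jar_steel','jar_bronze','tape_roll','gauge_block','vial_1','moving_rail']:
    for c in ('top','side'):
        print(l,c,[(np.round(r['location'],1).tolist(),round(r['conf'],2),np.round(at(c,r['location'],41 if l=='lever_handle' else 0),1).tolist()) for r in place_of(l,c)])
E
```

```text
pics
{'time': 0.0, 'joint_positions': array([ 1.17600591e+00,  3.42723225e-01,  1.52505849e+00, -3.65033494e-05,
        1.27536276e+00, -1.45970605e-01]), 'dq': array([-0.00103003,  0.00161386,  0.00150208, -0.00093278, -0.00057379,
        0.00102124]), 'tau': array([ 1.20613977e-04, -4.31247103e+01, -2.44214165e+01,  7.18348590e-02,
        5.60313673e-02, -1.62946899e-04]), 'tool_pos': array([129.0987678 , 508.44911387, 226.03021849]), 'tcp_rot': array([-3.14005226e+00, -1.91182555e-04,  2.89278335e+00]), 'contact_force': array([-0.30233458,  0.63683694, -0.36905454]), 'moment': array([-0.03126605, -0.01267792,  0.01436906]), 'grip_width': 91.91186525816707}
-18.8
top {'K': array([[371.68971945,   0.        , 255.95241536],
       [  0.        , 371.68971945, 186.91227716],
       [  0.        ,   0.        ,   1.        ]]), 'world_to_cam': array([[ 1.09259342e-02, -9.99482425e-01, -3.02573433e-02,
         7.86785413e+01],
       [ 9.95203089e-01,  7.92726849e-03,  9.75088227e-02,
        -6.20349996e+02],
       [-9.72184964e-02, -3.11775765e-02,  9.94774609e-01,
        -1.02
[... 1929 characters left out ...]
.7, -25.1, 0.0])]
jar_bronze side []
tape_roll top [([140.9, 271.3], 0.68, [759.7, 41.6, 0.0])]
tape_roll side [([201.4, 203.2], 0.92, [748.9, 48.9, 0.0]), ([194.5, 233.6], 0.6, [685.7, -9.5, 0.0])]
gauge_block top [([202.0, 234.0], 0.71, [577.9, 149.1, 0.0]), ([140.2, 341.0], 0.7, [762.6, -163.1, 0.0])]
gauge_block side [([166.0, 223.8], 0.72, [773.4, -188.0, 0.0])]
vial_1 top [([162.2, 297.5], 0.43, [696.4, -35.6, -0.0])]
vial_1 side [([176.0, 294.9], 0.63, [548.5, -173.0, -0.0]), ([193.9, 233.2], 0.39, [687.8, -12.6, 0.0])]
moving_rail top [([197.3, 256.6], 0.67, [592.2, 83.3, 0.0]), ([159.0, 196.1], 0.17, [704.3, 263.7, 0.0])]
moving_rail side [([216.2, 260.7], 0.54, [588.6, 83.1, 0.0])]
```

View pics/top0.png

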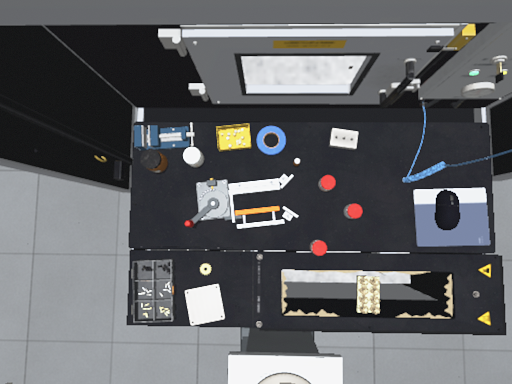

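View pics/side0.png

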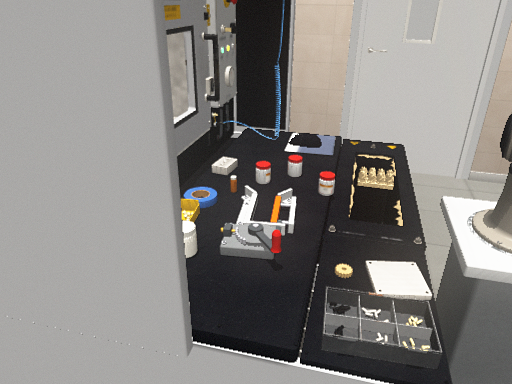

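```bash
python3 - <<'E'
from h import *
t=cv2.imread('pics/top0.png');s=cv2.imread('pics/side0.png')
cv2.imwrite('pics/top0z.png',cv2.resize(t[145:265,170:370],None,fx=4,fy=4,interpolation=cv2.INTER_CUBIC))
cv2.imwrite('pics/side0z.png',cv2.resize(s[145:265,170:350],None,fx=4.4,fy=4.4,interpolation=cv2.INTER_CUBIC))
print(proj('top',[129,508,226]),proj('side',[129,508,226]))
E
```

```text
(np.float64(396.3098719821527), np.float64(60.67519684569641)) (np.float64(289.5589391801546), np.float64(623.6935931544248))
```

View pics/top0z.png

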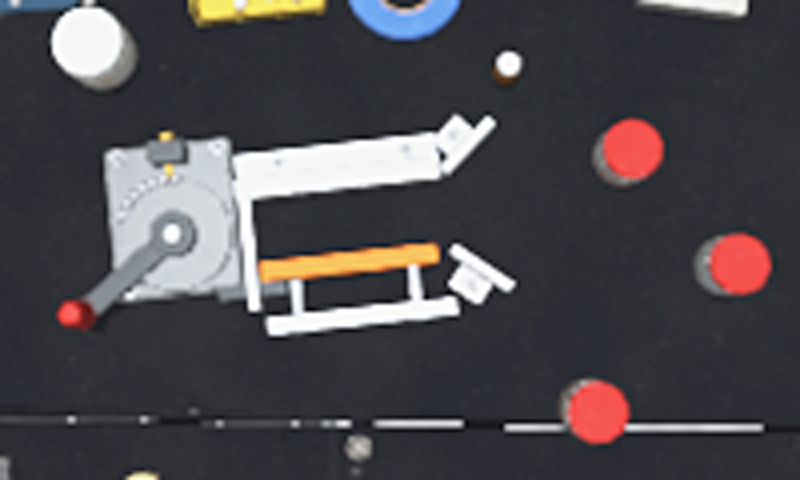

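View pics/side0z.png

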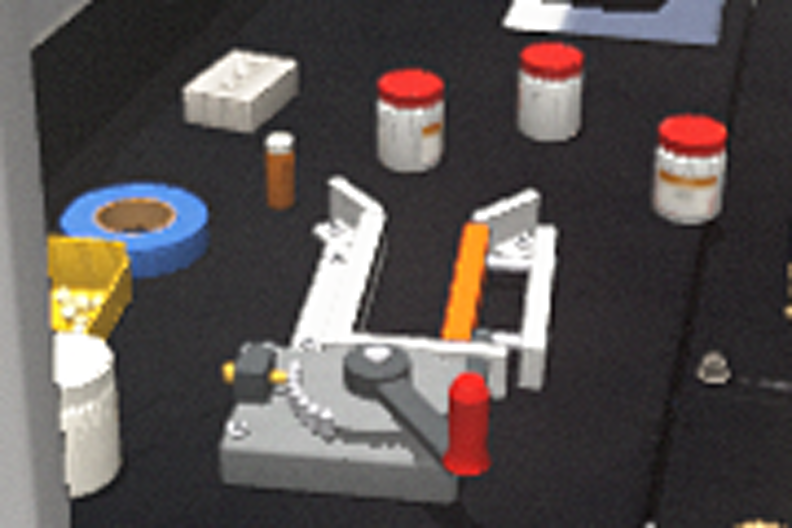

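```bash
cat > fit.py <<'E'
from h import *
from scipy.optimize import least_squares
T=lambda u,v:(145+v/4,170+u/4); S=lambda u,v:(145+v/4.4,170+u/4.4)
obs=[('top',(-25.5,-58,28),T(440,243)),('top',(-25.5,69,28),T(261,262)),('top',(-39.5,-58,28),T(440,263)),('top',(-39.5,69,28),T(262,281)),
('top',(-49,195,83),T(71,314)),('top',(54,-107,28.5),T(491,120)),('top',(-59,-107,28.5),T(513,287)),('top',(21,-67,28.5),T(441,178)),
('side',(-25.5,-58,28),S(470,224)),('side',(-39.5,-58,28),S(490,224)),('side',(-49,195,83),S(468,382)),('side',(54,-107,28.5),S(333,180)),('side',(-59,-107,28.5),S(534,192))]
def w(p,q): c,s=np.cos(p[2]),np.sin(p[2]); return np.array([p[0]+c*q[0]-s*q[1],p[1]+s*q[0]+c*q[1],q[2]])
def f(p,cams=('top','side')): return np.array([np.subtract(proj(c,w(p,q)),o) for c,q,o in obs if c in cams])
for cams in (('top',),('side',),('top','side')):
    r=least_squares(lambda p:f(p,cams).ravel(),[590,80,.08],x_scale=[100,100,.1])
    print(cams,r.x); print(np.round(f(r.x,cams),1).tolist())
from scipy import ndimage
P=r.x
def jars(cam,im):
    hsv=cv2.cvtColor(im,cv2.COLOR_RGB2HSV); m=((hsv[...,0]<8)|(hsv[...,0]>172))&(hsv[...,1]>150)&(hsv[...,2]>90)
    l,n=ndimage.label(m)
    for i in range(1,n+1):
        if (l==i).sum()>40:
            c=ndimage.center_of_mass(l==i); print(cam,(l==i).sum(),np.round(c,1),at(cam,c,55 if cam=='top' else 49).round(1))
if __name__=='__main__':
    for cam in('top','side'): jars(cam,cv2.imread(f'pics/{cam}0.png')[:,:,::-1].copy())
E
python3 fit.py
```

```text
('top',) [5.85461398e+02 7.80736963e+01 1.18213823e-01]
[[-0.0, -0.5], [0.1, -0.3], [-0.1, 0.0], [0.3, -0.1], [0.2, -0.3], [1.1, 0.7], [-1.1, -0.1], [-0.4, 0.5]]
('side',) [5.83877453e+02 8.39170276e+01 1.14583773e-01]
[[0.2, -1.0], [0.6, 0.1], [0.2, 0.2], [-0.6, 1.6], [-0.3, -0.9]]
('top', 'side') [5.85081812e+02 7.89994527e+01 1.16062921e-01]
[[0.2, -0.9], [0.2, -0.7], [0.1, -0.3], [0.3, -0.4], [0.2, -0.7], [1.3, 0.4], [-0.9, -0.5], [-0.2, 0.2], [-0.7, -1.1], [-0.3, -0.1], [-1.3, 0.3], [-1.4, 1.6], [-1.2, -1.1]]
top 173 [181.6 328. ] [ 633.5 -115.1   55. ]
top 177 [210.6 354.9] [ 554.3 -187.6   55. ]
top 50 [223.2 188.2] [515.1 270.1  55. ]
top 175 [247.9 319.4] [452.1 -90.6  55. ]
side 96 [158.2 294.9] [ 554.  -189.6   49. ]
side 105 [164.5 263. ] [ 632.6 -117.8   49. ]
side 121 [175.1 326.9] [452.  -92.9  49. ]
side 201 [241.5 275.9] [517.1 252.8  49. ]
```

```bash
cat > go.py <<'E'
import sys
from h import *
from scipy.spatial.transform import Rotation as Ro
PX,PY,PS=585.2,79.5,0.1165
c,s=np.cos(PS),np.sin(PS)
def w2r(p): d=np.array(p[:2])-[PX,PY]; return np.array([c*d[0]+s*d[1],-s*d[0]+c*d[1]])
def r2w(q): return np.array([PX+c*q[0]-s*q[1],PY+s*q[0]+c*q[1]])
def rep(): 
    o=get_obs(); R=Ro.from_euler('xyz',o['tcp_rot'])
    print('t%.2f'%o['time'],'world',o['tool_pos'].round(1),'rack',w2r(o['tool_pos']).round(1),'yaw',o['tcp_rot'].round(4),'F',o['contact_force'].round(1),'w',round(o['grip_width'],1)); return o,R
if __name__=='__main__':
    o,R=rep()
    if len(sys.argv)>3:
        x,y,z=map(float,sys.argv[1:4]); t=np.append(r2w((x,y)),z)
        yaw=float(sys.argv[4]) if len(sys.argv)>4 else 0
        Rt=Ro.from_euler('xyz',[np.pi,0,np.pi+PS+np.radians(yaw)])
        print('shift',R.inv().apply(t-o['tool_pos']).round(1),'turn',np.degrees((R.inv()*Rt).as_rotvec()).round(2))
E
python3 - <<'E'
from go import *
for n,p in dict(A=(633.2,-116.5),B=(554.2,-188.5),C=(452,-91.7)).items(): print(n,w2r(p))
E
python3 go.py 24.9 -200 110
```

```text
A [  24.89225066 -200.25078241]
B [ -61.9412904  -262.58003836]
C [-152.19682467 -154.55680691]
t1.30 world [129.3 508.9 226.7] rack [-403.   479.5] yaw [3.1415 0.     2.8928] F [-0.6 -0.6  0.9] w 91.7
shift [-642.3 -481.8  116.7] turn [ 1.000e-02  0.000e+00 -2.093e+01]
```

Request:
{"fn": "send_rows", "kwargs": {
  "targets": [
    [[0, 0, -7, -640, -480, 0, -1], [0, 0, -14, -640, -480, 0, -1], [0, 0, -21, -640, -480, 0, -1], [0, 0, -21, -640, -480, 0, -1], [0, 0, -21, -640, -480, 0, -1]]
  ]
}}

```text
time: 1.72
tool_pos: [253.4, 355.0, 226.9]
tcp_rot: [3.141, 0.0, -3.021]
contact_force: [0.9, 0.1, 1.4]
grip_width: 91.9
```

```bash
python3 go.py 24.9 -200 110
```

```text
t1.72 world [253.4 355.  226.9] rack [-297.5  312.2] yaw [ 3.1413e+00  4.0000e-04 -3.0207e+00] F [0.9 0.1 1.4] w 91.9
shift [-320.1 -513.6  116.9] turn [0.02 0.03 0.25]
```

Request:
{"fn": "send_rows", "kwargs": {
  "targets": [
    [[0, 0, 0.2, -320, -513, 0, -1], [0, 0, 0.2, -320, -513, 0, -1], [0, 0, 0.2, -320, -513, 0, -1], [0, 0, 0.2, -320, -513, 0, -1], [0, 0, 0.2, -320, -513, 0, -1]]
  ]
}}

```text
time: 2.13
tool_pos: [384.0, 191.9, 227.1]
tcp_rot: [3.141, 0.001, -3.027]
contact_force: [1.2, 0.7, -0.8]
grip_width: 92.0
```

Request:
{"fn": "send_rows", "kwargs": {
  "targets": [
    [[0, 0, 0, -200, -320, 0, -1], [0, 0, 0, -200, -320, 0, -1], [0, 0, 0, -200, -320, 0, -1], [0, 0, 0, -200, -320, 0, -1], [0, 0, 0, -200, -320, 0, -1]]
  ]
}}

```text
time: 2.55
tool_pos: [513.9, 28.8, 226.9]
tcp_rot: [3.141, 0.0, -3.028]
contact_force: [0.5, 0.9, 0.5]
grip_width: 91.8
```

```bash
python3 go.py 24.9 -200 110
```

```text
t2.55 world [513.9  28.8 226.9] rack [-76.7 -42.1] yaw [ 3.1414e+00  5.0000e-04 -3.0278e+00] F [0.5 0.9 0.5] w 91.8
shift [-102.  -157.7  117. ] turn [ 0.01  0.03 -0.16]
```

Request:
{"fn": "send_rows", "kwargs": {
  "targets": [
    [[0, 0, 0, -102, -157.5, 0, -1], [0, 0, 0, -102, -157.5, 0, -1], [0, 0, 0, -102, -157.5, 0, -1], [0, 0, 0, -102, -157.5, 0, -1], [0, 0, 0, -102, -157.5, 0, -1]]
  ]
}}

```text
time: 2.97
tool_pos: [634.1, -118.2, 226.0]
tcp_rot: [-3.14, 0.0, -3.03]
contact_force: [-0.8, 0.8, -0.0]
grip_width: 91.7
```

Request:
{"fn": "send_rows", "kwargs": {
  "targets": [
    [[0, 0, 0, 0, 0, 40, -1], [0, 0, 0, 0, 0, 80, -1], [0, 0, 0, 0, 0, 117, -1], [0, 0, 0, 0, 0, 117, -1]]
  ]
}}

```text
time: 3.3
tool_pos: [627.5, -112.9, 101.5]
tcp_rot: [3.135, -0.014, -3.028]
contact_force: [-1.3, -0.2, -0.1]
grip_width: 92.2
```

```bash
python3 go.py 24.9 -200 12; python3 - <<'E'
from h import *
save('top','t1.png');save('side','s1.png')
t=cv2.imread('pics/top0.png')
a=cv2.imread('pics/t1.png')[130:280,230:400];b=cv2.imread('pics/s1.png')[60:260,180:380]
cv2.imwrite('pics/c1.png',np.hstack([cv2.resize(a,(453,400)),cv2.resize(b,(347,400))]))
E
```

```text
t3.30 world [ 627.5 -112.9  101.5] rack [  19.7 -196. ] yaw [ 3.1355 -0.0136 -3.0278] F [-1.3 -0.2 -0.1] w 92.2
shift [-6.4 -4.5 89.4] turn [ 0.35 -0.78 -0.16]
```

View pics/c1.png

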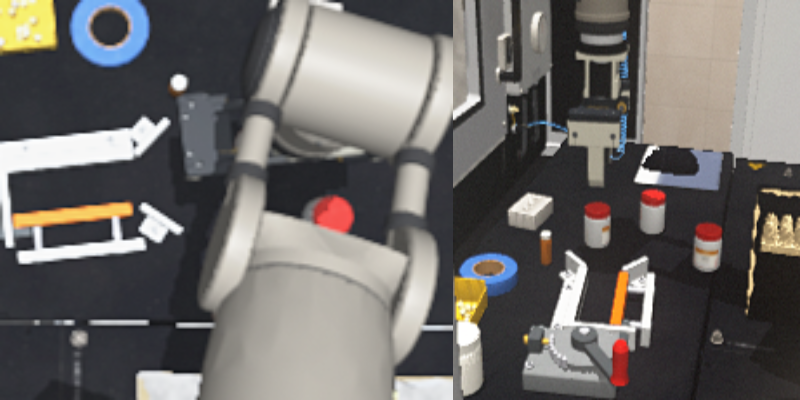

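```bash
python3 go.py 24.9 -200 10
```

```text
t3.40 world [ 631.9 -113.9  109.5] rack [  23.9 -197.5] yaw [ 3.1406e+00 -2.1000e-03 -3.0274e+00] F [0.6 0.1 0.8] w 91.6
shift [-1.2 -2.6 99.5] turn [ 0.06 -0.12 -0.13]
```

Request:
{"fn": "send_rows", "kwargs": {
  "targets": [
    [[0, 0, 0, -1, -2, 25, -1], [0, 0, 0, -1, -2, 50, -1], [0, 0, 0, -1, -2, 75, -1], [0, 0, 0, -1, -2, 99, -1], [0, 0, 0, -1, -2, 99, -1]]
  ]
}}

```text
time: 3.82
tool_pos: [632.8, -115.6, 9.6]
tcp_rot: [3.14, -0.002, -3.027]
contact_force: [-0.7, 0.6, 0.1]
grip_width: 91.9
```

Request:
{"fn": "send_rows", "kwargs": {
  "targets": [
    [[0, 0, 0, 0, 0, 0, -0.2], [0, 0, 0, 0, 0, 0, 0], [0, 0, 0, 0, 0, 0, 0.15], [0, 0, 0, 0, 0, 0, 0.3], [0, 0, 0, 0, 0, 0, 0.3]]
  ]
}}

```text
time: 4.23
tool_pos: [634.3, -116.1, 12.4]
tcp_rot: [-3.141, 0.002, -3.027]
contact_force: [0.8, 0.7, -0.0]
grip_width: 63.3
```

```bash
python3 go.py -2 -200 10
```

```text
t4.23 world [ 634.3 -116.1   12.4] rack [  26. -200.] yaw [-3.1406e+00  2.4000e-03 -3.0273e+00] F [ 0.8  0.7 -0. ] w 63.3
shift [28.  -0.   2.4] turn [-0.06  0.14 -0.13]
```

Request:
{"fn": "send_rows", "kwargs": {
  "targets": [
    [[0, 0, 0, 0, 0, 2, 0.4], [0, 0, 0, 0, 0, 2, 0.4], [0, 0, 0, 0, 0, 2, 0.4], [0, 0, 0, 0, 0, 2, 0.4], [0, 0, 0, 0, 0, 2, 0.4]]
  ]
}}

```text
time: 4.65
tool_pos: [633.3, -115.8, 8.7]
tcp_rot: [3.141, -0.0, -3.027]
contact_force: [-0.3, -0.1, 0.3]
grip_width: 41.5
```

```bash
python3 go.py -2 -170 10
```

```text
t4.65 world [ 633.3 -115.8    8.7] rack [  25.1 -199.6] yaw [ 3.1413e+00 -3.0000e-04 -3.0273e+00] F [-0.3 -0.1  0.3] w 41.5
shift [27.1 29.5 -1.3] turn [ 0.02 -0.02 -0.13]
```

Request:
{"fn": "send_rows", "kwargs": {
  "targets": [
    [[0, 0, 0, 8, 4, 0, 0.4], [0, 0, 0, 18, 9, 0, 0.4], [0, 0, 0, 27, 15, 0, 0.4], [0, 0, 0, 27, 25, 0, 0.4], [0, 0, 0, 27, 30, 0, 0.4]]
  ]
}}

```text
time: 5.07
tool_pos: [602.9, -88.1, 8.7]
tcp_rot: [3.141, -0.001, -3.028]
contact_force: [0.8, -0.9, -2.5]
grip_width: 41.1
```

```bash
python3 go.py -2 -100 9; python3 - <<'E'
from h import *
save('top','t2.png');save('side','s2.png')
a=cv2.imread('pics/t2.png')[130:280,230:400];b=cv2.imread('pics/s2.png')[120:240,200:320]
cv2.imwrite('pics/c2.png',np.hstack([cv2.resize(a,(400,400)),cv2.resize(b,(400,400))]))
E
```

```text
t5.07 world [602.9 -88.1   8.7] rack [  -1.9 -168.6] yaw [ 3.1409e+00 -5.0000e-04 -3.0276e+00] F [ 0.8 -0.9 -2.5] w 41.1
shift [ 0.2 68.6 -0.3] turn [ 0.04 -0.03 -0.14]
```

View pics/c2.png

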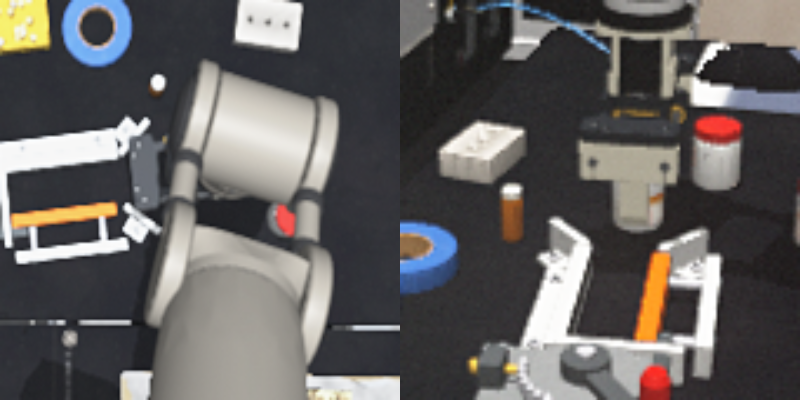

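Request:
{"fn": "send_rows", "kwargs": {
  "targets": [
    [[0, 0, 0, 0, 12, 0, 0.4], [0, 0, 0, 0, 24, 0, 0.4], [0, 0, 0, 0, 36, 0, 0.4], [0, 0, 0, 0, 48, 0, 0.4], [0, 0, 0, 0, 60, 0, 0.4]]
  ]
}}

```text
time: 5.58
tool_pos: [596.1, -27.9, 8.7]
tcp_rot: [3.141, -0.0, -3.027]
contact_force: [-0.0, 0.2, -1.7]
grip_width: 41.8
```

Request:
{"fn": "send_rows", "kwargs": {
  "targets": [
    [[0, 0, 0, 0, 8, 0, 0.4], [0, 0, 0, 0, 16, 0, 0.4], [0, 0, 0, 0, 24, 0, 0.4], [0, 0, 0, 0, 32, 0, 0.4], [0, 0, 0, 0, 40, 0, 0.4]]
  ]
}}

```text
time: 6.0
tool_pos: [591.7, 10.8, 8.7]
tcp_rot: [3.142, -0.0, -3.028]
contact_force: [0.8, -0.0, -2.2]
grip_width: 41.7
```

```bash
python3 go.py -2 0 9; python3 - <<'E'
from h import *
save('top','t3.png');save('side','s3.png')
a=cv2.imread('pics/t3.png')[130:280,200:370];b=cv2.imread('pics/s3.png')[120:270,180:330]
cv2.imwrite('pics/c3.png',np.hstack([cv2.resize(a,(400,400)),cv2.resize(b,(400,400))]))
E
```

```text
t6.00 world [591.7  10.8   8.7] rack [ -1.5 -69. ] yaw [ 3.1415 -0.     -3.0276] F [ 0.8 -0.  -2.2] w 41.7
shift [ 0.6 69.  -0.3] turn [ 0.   -0.   -0.14]
```

View pics/c3.png

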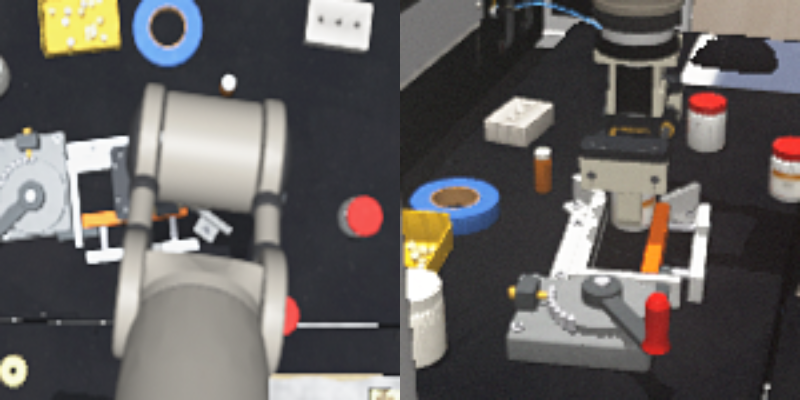

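Request:
{"fn": "send_rows", "kwargs": {
  "targets": [
    [[0, 0, 0, 0, 11, 0, 0.4], [0, 0, 0, 0, 22, 0, 0.4], [0, 0, 0, 0, 34, 0, 0.4], [0, 0, 0, 0, 45, 0, 0.4], [0, 0, 0, 0, 54, 0, 0.4]]
  ]
}}

```text
time: 6.52
tool_pos: [585.3, 65.4, 8.8]
tcp_rot: [3.141, -0.0, -3.027]
contact_force: [0.2, 1.2, -1.9]
grip_width: 41.5
```

Request:
{"fn": "send_rows", "kwargs": {
  "targets": [
    [[0, 0, 0, 0, 0, 0, -0.35], [0, 0, 0, 0, 0, 0, -0.35], [0, 0, 0, 0, 0, 0, -0.35], [0, 0, 0, 0, 0, 0, -0.35], [0, 0, 0, 0, 0, 0, -0.35]]
  ]
}}

```text
time: 6.93
tool_pos: [585.9, 63.3, 8.9]
tcp_rot: [-3.142, 0.0, -3.028]
contact_force: [0.5, 0.0, -0.2]
grip_width: 61.4
```

```bash
python3 go.py -2 -100 75
```

```text
t6.93 world [585.9  63.3   8.9] rack [ -1.2 -16.2] yaw [-3.1416e+00  4.0000e-04 -3.0281e+00] F [ 0.5  0.  -0.2] w 61.4
shift [  0.5 -83.8 -66. ] turn [-0.    0.03 -0.17]
```

Request:
{"fn": "send_rows", "kwargs": {
  "targets": [
    [[0, 0, 0, 0, 0, -35, -0.35], [0, 0, 0, 0, 0, -62, -0.3], [0, 0, 0, 0, -30, -62, 0], [0, 0, 0, 0, -62, -62, 1], [0, 0, 0, 0, -66, -62, 1]]
  ]
}}

```text
time: 7.35
tool_pos: [594.3, -6.3, 71.7]
tcp_rot: [-3.139, 0.002, -3.03]
contact_force: [1.1, 0.2, -0.4]
grip_width: 44.1
```

Request:
{"fn": "send_rows", "kwargs": {
  "targets": [
    [[0, 0, 0, 0, 0, 0, 1], [0, 0, 0, 0, 0, 0, 1], [0, 0, 0, 0, 0, 0, 1], [0, 0, 0, 0, 0, 0, 1], [0, 0, 0, 0, 0, 0, 1]]
  ]
}}

```text
time: 7.77
tool_pos: [593.0, -0.8, 70.6]
tcp_rot: [3.141, -0.0, -3.026]
contact_force: [-0.7, 0.4, 0.6]
grip_width: 10.9
```

```bash
python3 go.py -2 -82 9
```

```text
t7.77 world [593.   -0.8  70.6] rack [ -1.6 -80.6] yaw [ 3.1413e+00 -4.0000e-04 -3.0261e+00] F [-0.7  0.4  0.6] w 10.9
shift [ 0.4 -1.4 61.6] turn [ 0.02 -0.02 -0.06]
```

Request:
{"fn": "send_rows", "kwargs": {
  "targets": [
    [[0, 0, 0, 0, 0, 20, 1], [0, 0, 0, 0, 0, 42, 1], [0, 0, 0, 0, 0, 61, 1], [0, 0, 0, 0, 0, 61, 1], [0, 0, 0, 0, 0, 61, 1]]
  ]
}}

```text
time: 8.18
tool_pos: [592.5, -1.1, 9.2]
tcp_rot: [3.141, -0.002, -3.027]
contact_force: [0.5, 0.3, -0.3]
grip_width: 0.6
```

```bash
python3 go.py -2 -20 9; python3 - <<'E'
from h import *
save('top','t4.png');save('side','s4.png')
a=cv2.imread('pics/t4.png')[130:280,200:370];b=cv2.imread('pics/s4.png')[120:270,180:330]
cv2.imwrite('pics/c4.png',np.hstack([cv2.resize(a,(400,400)),cv2.resize(b,(400,400))]))
E
```

```text
t8.18 world [592.5  -1.1   9.2] rack [ -2.1 -80.9] yaw [ 3.1409e+00 -2.1000e-03 -3.0266e+00] F [ 0.5  0.3 -0.3] w 0.6
shift [-0.  60.9  0.2] turn [ 0.04 -0.12 -0.09]
```

View pics/c4.png

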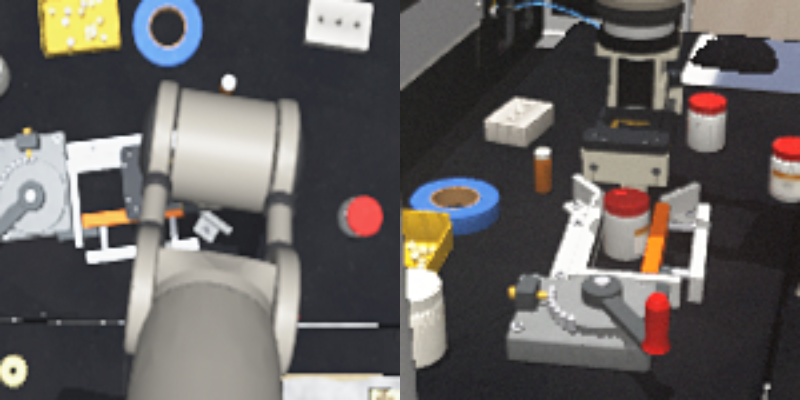

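Request:
{"fn": "send_rows", "kwargs": {
  "targets": [
    [[0, 0, 0, 0, 8, 0, 1], [0, 0, 0, 0, 16, 0, 1], [0, 0, 0, 0, 24, 0, 1], [0, 0, 0, 0, 32, 0, 1], [0, 0, 0, 0, 40, 0, 1]]
  ]
}}

```text
time: 8.7
tool_pos: [588.7, 39.0, 10.3]
tcp_rot: [-3.141, 0.001, -3.027]
contact_force: [0.3, -0.4, 0.4]
grip_width: 0.3
```

Request:
{"fn": "send_rows", "kwargs": {
  "targets": [
    [[0, 0, 0, 0, 8, 0, 1], [0, 0, 0, 0, 16, 0, 1], [0, 0, 0, 0, 24, 0, 1], [0, 0, 0, 0, 30, 0, 1], [0, 0, 0, 0, 36, 0, 1]]
  ]
}}

```text
time: 9.12
tool_pos: [584.5, 74.5, 9.8]
tcp_rot: [3.142, 0.0, -3.027]
contact_force: [-0.0, -1.3, 1.0]
grip_width: 0.3
```

Request:
{"fn": "send_rows", "kwargs": {
  "targets": [
    [[0, 0, 0, 0, 2, 0, 1], [0, 0, 0, 0, 4, 0, 1], [0, 0, 0, 0, 6, 0, 1], [0, 0, 0, 0, 8, 0, 1], [0, 0, 0, 0, 8, 0, 1]]
  ]
}}

```text
time: 9.53
tool_pos: [583.5, 81.9, 9.7]
tcp_rot: [3.141, -0.0, -3.027]
contact_force: [-0.4, -1.0, -0.7]
grip_width: 0.5
```

```bash
python3 go.py -2 9 9; python3 - <<'E'
from h import *
save('top','t5.png');save('side','s5.png')
a=cv2.imread('pics/t5.png')[130:280,200:370];b=cv2.imread('pics/s5.png')[120:270,180:330]
cv2.imwrite('pics/c5.png',np.hstack([cv2.resize(a,(400,400)),cv2.resize(b,(400,400))]))
E
```

```text
t9.53 world [583.5  81.9   9.7] rack [-1.4  2.6] yaw [ 3.1414e+00 -1.0000e-04 -3.0275e+00] F [-0.4 -1.  -0.7] w 0.5
shift [0.6 6.4 0.7] turn [ 0.01 -0.01 -0.14]
```

View pics/c5.png

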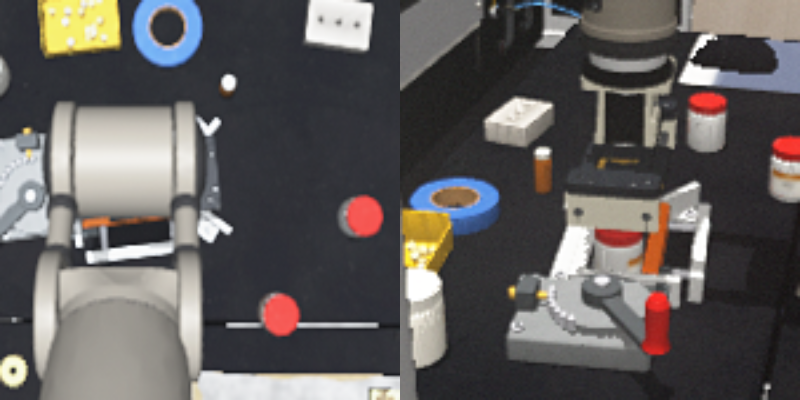

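Request:
{"fn": "send_rows", "kwargs": {
  "targets": [
    [[0, 0, 0, 0, -3, -35, 1], [0, 0, 0, 0, -3, -72, 1], [0, 0, 0, 30, -33, -72, -1], [0, 0, 0, 58, -62, -72, -1], [0, 0, 0, 86, -91, -72, -1]]
  ]
}}

```text
time: 10.05
tool_pos: [507.7, -19.1, 82.3]
tcp_rot: [-3.141, 0.001, -3.026]
contact_force: [-1.1, -0.7, -0.5]
grip_width: 15.9
```

Request:
{"fn": "send_rows", "kwargs": {
  "targets": [
    [[0, 0, 0, 28, -29, 0, -1], [0, 0, 0, 56, -58, 0, -1], [0, 0, 0, 65, -66, 0, -1], [0, 0, 0, 65, -66, 0, -1], [0, 0, 0, 65, -66, 0, -1]]
  ]
}}

```text
time: 10.47
tool_pos: [451.8, -91.9, 82.0]
tcp_rot: [3.141, 0.001, -3.03]
contact_force: [0.2, 0.2, 0.0]
grip_width: 49.2
```

```bash
python3 - <<'E'
from h import *
save('top','t6.png');save('side','s6.png')
a=cv2.imread('pics/t6.png')[130:280,200:370];b=cv2.imread('pics/s6.png')[120:270,180:330]
cv2.imwrite('pics/c6.png',np.hstack([cv2.resize(a,(400,400)),cv2.resize(b,(400,400))]))
E
python3 go.py -152.2 -155 9; 
```

```text
t10.57 world [452.4 -90.9  81.9] rack [-151.7 -153.8] yaw [ 3.1415e+00  1.0000e-03 -3.0269e+00] F [-0.6  0.2 -0.2] w 57.4
shift [ 0.6 -1.2 72.9] turn [ 0.    0.05 -0.1 ]
```

View pics/c6.png

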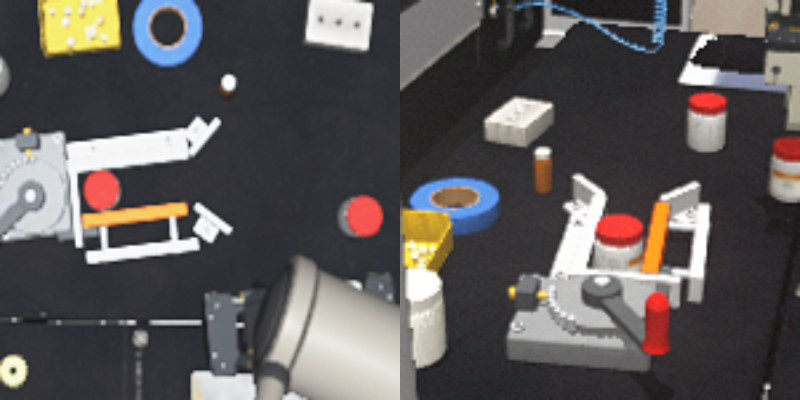

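Request:
{"fn": "send_rows", "kwargs": {
  "targets": [
    [[0, 0, 0, 0, -1, 0, -1], [0, 0, 0, 0, -1, 0, -1], [0, 0, 0, 0, -1, 0, -1], [0, 0, 0, 0, -1, 6, -1], [0, 0, 0, 0, -1, 10, -1]]
  ]
}}

```text
time: 10.98
tool_pos: [451.7, -92.1, 71.2]
tcp_rot: [3.142, 0.0, -3.027]
contact_force: [-0.7, -0.2, -0.4]
grip_width: 89.5
```

Request:
{"fn": "send_rows", "kwargs": {
  "targets": [
    [[0, 0, 0, 0, 0, 18, -1], [0, 0, 0, 0, 0, 40, -1], [0, 0, 0, 0, 0, 62, -1], [0, 0, 0, 0, 0, 62, 0.4], [0, 0, 0, 0, 0, 62, 0.4]]
  ]
}}

```text
time: 11.4
tool_pos: [450.7, -92.1, 8.9]
tcp_rot: [3.14, -0.003, -3.027]
contact_force: [-0.1, 0.1, 0.5]
grip_width: 83.0
```

Request:
{"fn": "send_rows", "kwargs": {
  "targets": [
    [[0, 0, 0, 0, 0, 0, 0.4], [0, 0, 0, 0, 0, 0, 0.4], [0, 0, 0, 0, 0, 0, 0.4], [0, 0, 0, 0, 0, 0, 0.4], [0, 0, 0, 0, 0, 0, 0.4]]
  ]
}}

```text
time: 11.82
tool_pos: [451.9, -92.6, 10.4]
tcp_rot: [-3.141, 0.001, -3.027]
contact_force: [-0.2, -0.6, 0.5]
grip_width: 49.6
```

```bash
python3 go.py -2 -178 9
```

```text
t11.82 world [451.9 -92.6  10.4] rack [-152.4 -155.4] yaw [-3.1411e+00  1.2000e-03 -3.0274e+00] F [-0.2 -0.6  0.5] w 49.6
shift [-150.4  -22.2    1.6] turn [-0.03  0.07 -0.13]
```

Request:
{"fn": "send_rows", "kwargs": {
  "targets": [
    [[0, 0, 0, 0, 0, 1, 0.4], [0, 0, 0, 0, 0, 1, 0.4], [0, 0, 0, 0, 0, 1, 0.4], [0, 0, 0, -6, -6, 1, 0.4], [0, 0, 0, -16, -14, 1, 0.4]]
  ]
}}

```text
time: 12.23
tool_pos: [466.7, -103.2, 9.1]
tcp_rot: [3.139, -0.005, -3.027]
contact_force: [-4.1, 1.6, 6.6]
grip_width: 41.5
```

Request:
{"fn": "send_rows", "kwargs": {
  "targets": [
    [[0, 0, 0, -14, -6, 0, 0.4], [0, 0, 0, -28, -8, 0, 0.4], [0, 0, 0, -42, -8, 0, 0.4], [0, 0, 0, -56, -8, 0, 0.4], [0, 0, 0, -70, -8, 0, 0.4]]
  ]
}}

```text
time: 12.65
tool_pos: [539.3, -104.7, 9.1]
tcp_rot: [3.141, -0.002, -3.027]
contact_force: [-3.4, -1.7, 7.0]
grip_width: 41.7
```

Request:
{"fn": "send_rows", "kwargs": {
  "targets": [
    [[0, 0, 0, -14, 0, 0, 0.4], [0, 0, 0, -28, 0, 0, 0.4], [0, 0, 0, -42, 0, 0, 0.4], [0, 0, 0, -56, 0, 0, 0.4], [0, 0, 0, -64, 0, 0, 0.4]]
  ]
}}

```text
time: 13.07
tool_pos: [603.9, -97.3, 9.1]
tcp_rot: [-3.141, -0.0, -3.027]
contact_force: [-5.8, -0.1, 9.5]
grip_width: 41.7
```

```bash
python3 go.py -2 -50 9;python3 - <<'E'
from h import *
save('top','t7.png');save('side','s7.png')
a=cv2.imread('pics/t7.png')[130:280,200:370];b=cv2.imread('pics/s7.png')[120:270,180:330]
cv2.imwrite('pics/c7.png',np.hstack([cv2.resize(a,(400,400)),cv2.resize(b,(400,400))]))
E
python3 go.py -2 -50 9
```

```text
t13.07 world [603.9 -97.3   9.1] rack [  -1.9 -177.8] yaw [-3.1413e+00 -2.0000e-04 -3.0270e+00] F [-5.8 -0.1  9.5] w 41.7
shift [3.000e-01 1.278e+02 1.000e-01] turn [-0.01 -0.01 -0.11]
t13.17 world [604.9 -97.3   9.1] rack [  -1.  -177.9] yaw [-3.1408e+00  2.8000e-03 -3.0270e+00] F [2.9 1.1 5.1] w 41.6
shift [  1.3 127.9   0. ] turn [-0.05  0.16 -0.11]
```

View pics/c7.png

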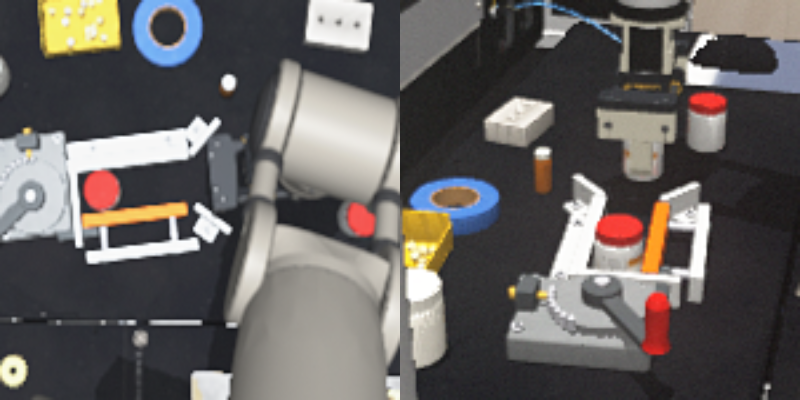

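Request:
{"fn": "send_rows", "kwargs": {
  "targets": [
    [[0, 0, 0, 0.5, 12, 0, 0.4], [0, 0, 0, 0.5, 24, 0, 0.4], [0, 0, 0, 0.5, 36, 0, 0.4], [0, 0, 0, 0.5, 48, 0, 0.4], [0, 0, 0, 0.5, 60, 0, 0.4]]
  ]
}}

```text
time: 13.58
tool_pos: [595.4, -36.5, 9.1]
tcp_rot: [-3.141, 0.0, -3.027]
contact_force: [0.5, -3.7, 5.6]
grip_width: 41.3
```

Request:
{"fn": "send_rows", "kwargs": {
  "targets": [
    [[0, 0, 0, 0, 12, 0, 0.4], [0, 0, 0, 0, 24, 0, 0.4], [0, 0, 0, 0, 36, 0, 0.4], [0, 0, 0, 0, 48, 0, 0.4], [0, 0, 0, 0, 60, 0, 0.4]]
  ]
}}

```text
time: 14.0
tool_pos: [588.4, 23.3, 9.1]
tcp_rot: [-3.141, 0.0, -3.027]
contact_force: [0.1, -3.4, 5.6]
grip_width: 41.3
```

```bash
python3 go.py -2 -50 9;python3 - <<'E'
from h import *
save('top','t8.png');save('side','s8.png')
a=cv2.imread('pics/t8.png')[130:280,200:370];b=cv2.imread('pics/s8.png')[120:270,180:330]
cv2.imwrite('pics/c8.png',np.hstack([cv2.resize(a,(400,400)),cv2.resize(b,(400,400))]))
E
python3 go.py -2 -50 9
```

```text
t14.00 world [588.4  23.3   9.1] rack [ -3.3 -56.2] yaw [-3.1413e+00  1.0000e-04 -3.0267e+00] F [ 0.1 -3.4  5.6] w 41.3
shift [-1.3  6.2  0.1] turn [-0.01  0.01 -0.09]
t14.10 world [588.1  25.2   9.1] rack [ -3.4 -54.3] yaw [ 3.1402e+00 -2.0000e-04 -3.0254e+00] F [-0.3  3.9  5.3] w 41.3
shift [-1.4  4.3  0.1] turn [ 0.08 -0.01 -0.02]
```

View pics/c8.png

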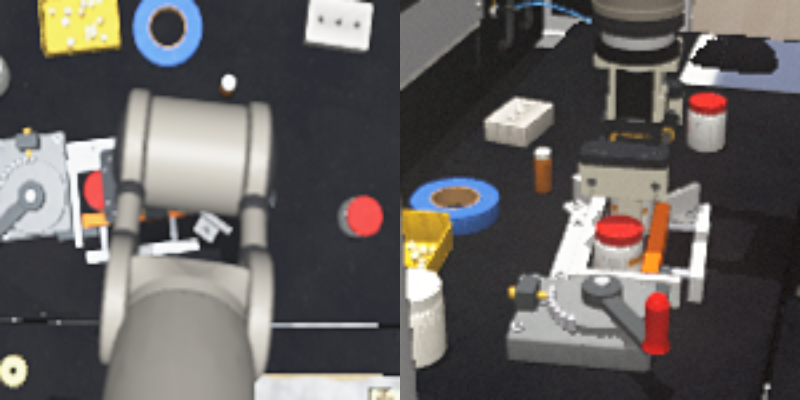

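Request:
{"fn": "send_rows", "kwargs": {
  "targets": [
    [[0, 0, 0, 0, 8, 0, 0.4], [0, 0, 0, 0, 10, 0, 0.4], [0, 0, 0, 0, 10, 0, -0.3], [0, 0, 0, 0, 10, 0, -0.3], [0, 0, 0, 0, 10, 0, -0.3]]
  ]
}}

```text
time: 14.52
tool_pos: [586.7, 32.8, 8.1]
tcp_rot: [3.141, -0.002, -3.027]
contact_force: [-0.5, 0.1, 0.2]
grip_width: 56.2
```

Request:
{"fn": "send_rows", "kwargs": {
  "targets": [
    [[0, 0, 0, 0, 0, 0, -0.3], [0, 0, 0, 0, 0, -30, -0.3], [0, 0, 0, 0, 0, -62, -0.3], [0, 0, 0, -1, -32, -62, 1], [0, 0, 0, -1, -64, -62, 1]]
  ]
}}

```text
time: 14.93
tool_pos: [597.3, -31.0, 72.9]
tcp_rot: [-3.141, 0.004, -3.024]
contact_force: [0.7, -1.7, -1.4]
grip_width: 50.5
```

Request:
{"fn": "send_rows", "kwargs": {
  "targets": [
    [[0, 0, 0, 0, -6, 0, 1], [0, 0, 0, 0, -6, 0, 1], [0, 0, 0, 0, -6, 0, 1], [0, 0, 0, 0, -6, 10, 1], [0, 0, 0, 0, -6, 20, 1]]
  ]
}}

```text
time: 15.35
tool_pos: [596.7, -36.4, 50.1]
tcp_rot: [3.141, 0.0, -3.026]
contact_force: [-0.7, 0.4, 0.1]
grip_width: 17.6
```

```bash
python3 go.py -2 -109 9;python3 - <<'E'
from h import *
save('top','t9.png');save('side','s9.png')
a=cv2.imread('pics/t9.png')[130:280,200:370];b=cv2.imread('pics/s9.png')[120:270,180:330]
cv2.imwrite('pics/c9.png',np.hstack([cv2.resize(a,(400,400)),cv2.resize(b,(400,400))]))
E
python3 go.py -2 -109 9
```

```text
t15.35 world [596.7 -36.4  50.1] rack [  -2.  -116.5] yaw [ 3.1414e+00  4.0000e-04 -3.0262e+00] F [-0.7  0.4  0.1] w 17.6
shift [-0.   7.4 41.1] turn [ 0.01  0.03 -0.07]
t15.45 world [595.  -36.2  48.1] rack [  -3.7 -116.1] yaw [ 3.1399 -0.0046 -3.0261] F [ 0.5 -0.5  0.1] w 9.5
shift [-1.9  7.  39.1] turn [ 0.1  -0.26 -0.06]
```

View pics/c9.png

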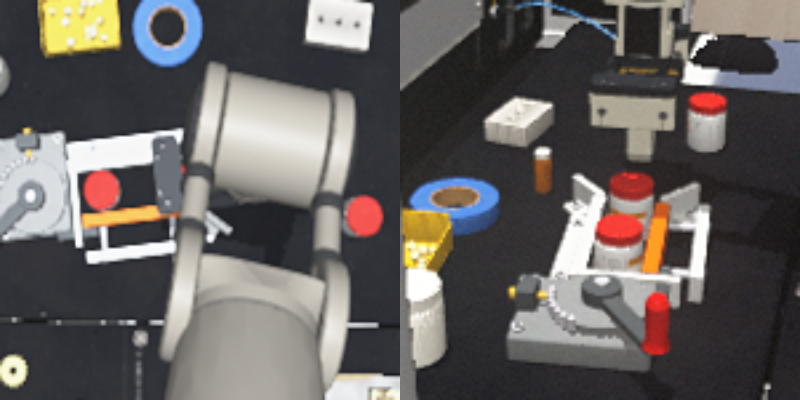

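Request:
{"fn": "send_rows", "kwargs": {
  "targets": [
    [[0, 0, 0, 0, 0, 20, 1], [0, 0, 0, 0, 0, 39, 1], [0, 0, 0, 0, 8, 39, 1], [0, 0, 0, 0, 16, 39, 1], [0, 0, 0, 0, 24, 39, 1]]
  ]
}}

```text
time: 15.87
tool_pos: [594.2, -12.5, 12.4]
tcp_rot: [3.141, 0.0, -3.027]
contact_force: [0.7, 0.5, 0.9]
grip_width: 0.4
```

Request:
{"fn": "send_rows", "kwargs": {
  "targets": [
    [[0, 0, 0, 0, 8, 0, 1], [0, 0, 0, 0, 16, 0, 1], [0, 0, 0, 0, 24, 0, 1], [0, 0, 0, 0, 32, 0, 1], [0, 0, 0, 0, 40, 0, 1]]
  ]
}}

```text
time: 16.28
tool_pos: [589.7, 26.8, 12.3]
tcp_rot: [-3.141, 0.001, -3.027]
contact_force: [0.0, -1.1, 1.7]
grip_width: 0.4
```

Request:
{"fn": "send_rows", "kwargs": {
  "targets": [
    [[0, 0, 0, 0, 4, 0, 1], [0, 0, 0, 0, 8, 0, 1], [0, 0, 0, 0, 11, 0, 1], [0, 0, 0, 0, 14, 0, 1], [0, 0, 0, 0, 14, 0, 1]]
  ]
}}

```text
time: 16.7
tool_pos: [587.8, 40.3, 11.8]
tcp_rot: [3.141, 0.0, -3.027]
contact_force: [0.5, -0.4, 0.4]
grip_width: 0.7
```

```bash
python3 go.py -62 -262.5 82
```

```text
t16.70 world [587.8  40.3  11.8] rack [ -1.9 -39.3] yaw [ 3.1414  0.     -3.0273] F [ 0.5 -0.4  0.4] w 0.7
shift [  59.6 -223.3  -70.3] turn [ 0.01  0.   -0.13]
```

Request:
{"fn": "send_rows", "kwargs": {
  "targets": [
    [[0, 0, 0, 0, -4, -35, 1], [0, 0, 0, 0, -4, -70, 1], [0, 0, 0, 10, -40, -70, -1], [0, 0, 0, 20, -76, -70, -1], [0, 0, 0, 30, -112, -70, -1]]
  ]
}}

```text
time: 17.12
tool_pos: [570.7, -75.5, 82.4]
tcp_rot: [-3.141, 0.001, -3.026]
contact_force: [1.4, -0.7, -0.5]
grip_width: 16.0
```

Request:
{"fn": "send_rows", "kwargs": {
  "targets": [
    [[0, 0, 0, 10, -37, 0, -1], [0, 0, 0, 20, -74, 0, -1], [0, 0, 0, 30, -111, 0, -1], [0, 0, 0, 30, -111, 0, -1], [0, 0, 0, 30, -111, 0, -1]]
  ]
}}

```text
time: 17.53
tool_pos: [553.0, -190.5, 81.5]
tcp_rot: [3.141, -0.0, -3.032]
contact_force: [1.0, 0.3, 0.3]
grip_width: 48.9
```

```bash
python3 - <<'E'
from h import *
im=save('top','t10.png');sm=save('side','s10.png')
a=cv2.imread('pics/t10.png')[130:280,200:370];b=cv2.imread('pics/s10.png')[120:270,180:330]
cv2.imwrite('pics/c10.png',np.hstack([cv2.resize(a,(400,400)),cv2.resize(b,(400,400))]))
from fit import jars; jars('top',im); jars('side',sm)
E
python3 go.py -62 -262.5 9
```

```text
('top',) [5.85461398e+02 7.80736963e+01 1.18213823e-01]
[[-0.0, -0.5], [0.1, -0.3], [-0.1, 0.0], [0.3, -0.1], [0.2, -0.3], [1.1, 0.7], [-1.1, -0.1], [-0.4, 0.5]]
('side',) [5.83877453e+02 8.39170276e+01 1.14583773e-01]
[[0.2, -1.0], [0.6, 0.1], [0.2, 0.2], [-0.6, 1.6], [-0.3, -0.9]]
('top', 'side') [5.85081812e+02 7.89994527e+01 1.16062921e-01]
[[0.2, -0.9], [0.2, -0.7], [0.1, -0.3], [0.3, -0.4], [0.2, -0.7], [1.3, 0.4], [-0.9, -0.5], [-0.2, 0.2], [-0.7, -1.1], [-0.3, -0.1], [-1.3, 0.3], [-1.4, 1.6], [-1.2, -1.1]]
top 160 [199.2 257.4] [583.2  79.4  55. ]
top 165 [200.4 242.1] [579.5 121.8  55. ]
top 50 [223.2 188.2] [515.1 270.1  55. ]
side 89 [158.4 295. ] [ 553.5 -188.6   49. ]
side 308 [201.8 262.9] [579.9  99.9  49. ]
side 201 [241.5 275.9] [517.1 252.8  49. ]
t17.63 world [ 553.4 -187.8   81.5] rack [ -62.6 -261.8] yaw [ 3.1405e+00 -5.0000e-04 -3.0278e+00] F [-0.4  0.1 -0.2] w 57.0
shift [-0.7 -0.8 72.5] turn [ 0.06 -0.03 -0.16]
```

View pics/c10.png

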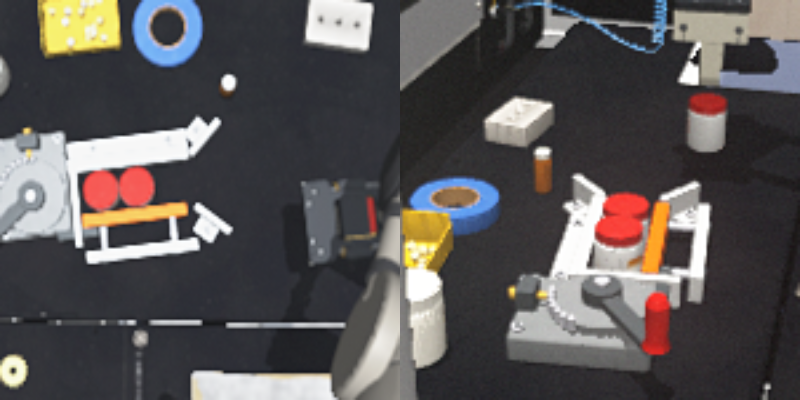

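Jars 1 and 2 touch each other in the channel, with jar 1 about 7 mm short of the stop. Next is jar B.

Request:
{"fn": "send_rows", "kwargs": {
  "targets": [
    [[0, 0, 0, -0.5, -1, 0, -1], [0, 0, 0, -0.5, -1, 0, -1], [0, 0, 0, -0.5, -1, 0, -1], [0, 0, 0, -0.5, -1, 6, -1], [0, 0, 0, -0.5, -1, 10, -1]]
  ]
}}

```text
time: 18.05
tool_pos: [554.4, -188.8, 71.3]
tcp_rot: [3.142, 0.0, -3.026]
contact_force: [-0.3, 0.2, 0.5]
grip_width: 89.3
```

Request:
{"fn": "send_rows", "kwargs": {
  "targets": [
    [[0, 0, 0, 0, 0, 18, -1], [0, 0, 0, 0, 0, 40, -1], [0, 0, 0, 0, 0, 61, -1], [0, 0, 0, 0, 0, 61, 0.4], [0, 0, 0, 0, 0, 61, 0.4]]
  ]
}}

```text
time: 18.47
tool_pos: [553.5, -188.8, 9.7]
tcp_rot: [3.14, -0.003, -3.027]
contact_force: [-0.3, -0.8, -0.1]
grip_width: 83.0
```

Request:
{"fn": "send_rows", "kwargs": {
  "targets": [
    [[0, 0, 0, 0, 0, 0, 0.4], [0, 0, 0, 0, 0, 0, 0.4], [0, 0, 0, 0, 0, 0, 0.4], [0, 0, 0, 0, 0, 0, 0.4], [0, 0, 0, 0, 0, 0, 0.4]]
  ]
}}

```text
time: 18.88
tool_pos: [554.7, -189.6, 11.5]
tcp_rot: [-3.141, 0.001, -3.027]
contact_force: [0.1, 0.1, -0.3]
grip_width: 49.9
```

Request:
{"fn": "send_rows", "kwargs": {
  "targets": [
    [[0, 0, 0, 0, 0, 0, 0.4], [0, 0, 0, 0, 0, 0, 0.4], [0, 0, 0, 0, 0, 0, 0.4]]
  ]
}}

```text
time: 19.13
tool_pos: [554.4, -189.3, 11.2]
tcp_rot: [3.142, 0.0, -3.027]
contact_force: [-1.1, 1.1, 2.7]
grip_width: 41.3
```

```bash
python3 go.py -2 -170 9
```

```text
t19.13 world [ 554.4 -189.3   11.2] rack [ -61.8 -263.4] yaw [ 3.1416e+00  4.0000e-04 -3.0274e+00] F [-1.1  1.1  2.7] w 41.3
shift [-59.6  93.6   2.2] turn [ 0.    0.02 -0.13]
```

Request:
{"fn": "send_rows", "kwargs": {
  "targets": [
    [[0, 0, 0, -12, 16, 0, 0.4], [0, 0, 0, -24, 32, 0, 0.4], [0, 0, 0, -36, 48, 0, 0.4], [0, 0, 0, -48, 64, 0, 0.4], [0, 0, 0, -59.5, 80, 0, 0.4]]
  ]
}}

```text
time: 19.55
tool_pos: [604.9, -103.0, 11.2]
tcp_rot: [-3.141, 0.001, -3.027]
contact_force: [-0.5, -2.1, 3.4]
grip_width: 41.3
```

Request:
{"fn": "send_rows", "kwargs": {
  "targets": [
    [[0, 0, 0, 0, 12, 0, 0.4], [0, 0, 0, 0, 24, 0, 0.4], [0, 0, 0, 0, 36, 0, 0.4], [0, 0, 0, 0, 48, 0, 0.4], [0, 0, 0, 0, 60, 0, 0.4]]
  ]
}}

```text
time: 19.97
tool_pos: [597.1, -43.1, 11.2]
tcp_rot: [-3.141, 0.0, -3.028]
contact_force: [0.8, -2.6, 4.2]
grip_width: 41.3
```

Request:
{"fn": "send_rows", "kwargs": {
  "targets": [
    [[0, 0, 0, 0, 12, 0, 0.4], [0, 0, 0, 0, 24, 0, 0.4], [0, 0, 0, 0, 34, 0, 0.4], [0, 0, 0, 0, 40, 0, 0.4], [0, 0, 0, 0, 40, 0, 0.4]]
  ]
}}

```text
time: 20.38
tool_pos: [592.4, -1.7, 11.2]
tcp_rot: [3.141, 0.0, -3.027]
contact_force: [0.6, 2.6, 7.4]
grip_width: 41.5
```

```bash
python3 go.py -2 -80 9;python3 - <<'E'
from h import *
save('top','t11.png');save('side','s11.png')
a=cv2.imread('pics/t11.png')[130:280,200:370];b=cv2.imread('pics/s11.png')[120:270,180:330]
cv2.imwrite('pics/c11.png',np.hstack([cv2.resize(a,(400,400)),cv2.resize(b,(400,400))]))
E
python3 go.py -2 -80 9
```

```text
t20.38 world [592.4  -1.7  11.2] rack [ -2.2 -81.5] yaw [ 3.1406e+00  2.0000e-04 -3.0267e+00] F [0.6 2.6 7.4] w 41.5
shift [-0.2  1.5  2.2] turn [ 0.06  0.01 -0.09]
t20.48 world [592.4  -1.8  11.2] rack [ -2.3 -81.6] yaw [ 3.1398e+00  1.0000e-04 -3.0272e+00] F [0.7 3.3 6.8] w 41.5
shift [-0.3  1.6  2.2] turn [ 0.1   0.   -0.12]
```

View pics/c11.png

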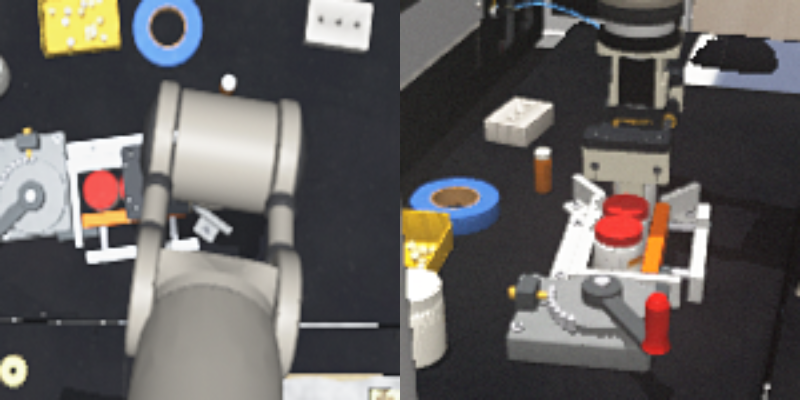

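Request:
{"fn": "send_rows", "kwargs": {
  "targets": [
    [[0, 0, 0, 0, 0, 0, -0.25], [0, 0, 0, 0, 0, 0, -0.25], [0, 0, 0, 0, 0, 0, -0.25], [0, 0, 0, 0, 0, -28, -0.25], [0, 0, 0, 0, 0, -60, -0.25]]
  ]
}}

```text
time: 20.9
tool_pos: [590.4, -3.4, 68.5]
tcp_rot: [3.14, -0.007, -3.028]
contact_force: [0.5, 0.6, 0.5]
grip_width: 57.3
```

Request:
{"fn": "send_rows", "kwargs": {
  "targets": [
    [[0, 0, 0, 0, -30, 0, 1], [0, 0, 0, 0, -62, 0, 1], [0, 0, 0, 0, -70, 0, 1], [0, 0, 0, 0, -70, 0, 1], [0, 0, 0, 0, -70, 0, 1]]
  ]
}}

```text
time: 21.32
tool_pos: [600.1, -73.1, 70.0]
tcp_rot: [3.14, -0.002, -3.029]
contact_force: [0.4, 0.2, 0.1]
grip_width: 28.4
```

Request:
{"fn": "send_rows", "kwargs": {
  "targets": [
    [[0, 0, 0, 0, 0, 15, 1], [0, 0, 0, 0, 0, 30, 1], [0, 0, 0, 0, 0, 45, 1], [0, 0, 0, 0, 0, 60, 1], [0, 0, 0, 0, 0, 60, 1]]
  ]
}}

```text
time: 21.73
tool_pos: [598.3, -71.1, 7.4]
tcp_rot: [3.139, -0.006, -3.026]
contact_force: [-0.8, 0.2, -0.1]
grip_width: 0.8
```

```bash
python3 go.py -2 -80 9;python3 - <<'E'
from h import *
save('top','t12.png');save('side','s12.png')
a=cv2.imread('pics/t12.png')[130:280,200:370];b=cv2.imread('pics/s12.png')[120:270,180:330]
cv2.imwrite('pics/c12.png',np.hstack([cv2.resize(a,(400,400)),cv2.resize(b,(400,400))]))
E
python3 go.py -2 -80 9
```

```text
t21.73 world [598.3 -71.1   7.4] rack [  -4.5 -151.1] yaw [ 3.1387 -0.0063 -3.026 ] F [-0.8  0.2 -0.1] w 0.8
shift [-2.4 71.1 -1.4] turn [ 0.16 -0.36 -0.06]
t21.83 world [600.3 -72.   10.3] rack [  -2.6 -152.2] yaw [ 3.1406e+00 -1.8000e-03 -3.0262e+00] F [0.3 0.7 1.1] w 0.3
shift [-0.5 72.2  1.4] turn [ 0.06 -0.1  -0.07]
```

View pics/c12.png

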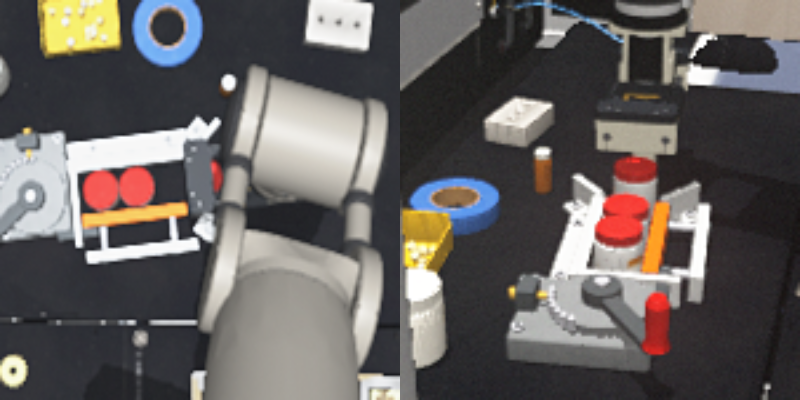

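Request:
{"fn": "send_rows", "kwargs": {
  "targets": [
    [[0, 0, 0, 0, 9, 0, 1], [0, 0, 0, 0, 18, 0, 1], [0, 0, 0, 0, 26, 0, 1], [0, 0, 0, 0, 34, 0, 1], [0, 0, 0, 0, 42, 0, 1]]
  ]
}}

```text
time: 22.25
tool_pos: [596.3, -30.6, 11.4]
tcp_rot: [-3.141, 0.001, -3.027]
contact_force: [0.3, -0.6, 0.9]
grip_width: 0.2
```

Request:
{"fn": "send_rows", "kwargs": {
  "targets": [
    [[0, 0, 0, 0, 7, 0, 1], [0, 0, 0, 0, 14, 0, 1], [0, 0, 0, 0, 20, 0, 1], [0, 0, 0, 0, 24, 0, 1], [0, 0, 0, 0, 27, 0, 1]]
  ]
}}

```text
time: 22.67
tool_pos: [593.0, -4.3, 10.8]
tcp_rot: [3.142, 0.0, -3.027]
contact_force: [0.3, -1.9, 0.8]
grip_width: 0.1
```

Request:
{"fn": "send_rows", "kwargs": {
  "targets": [
    [[0, 0, 0, 0, 2, 0, 1], [0, 0, 0, 0, 4, 0, 1], [0, 0, 0, 0, 5, 0, 1], [0, 0, 0, 0, 5, 0, 1]]
  ]
}}

```text
time: 23.0
tool_pos: [592.6, -0.0, 10.8]
tcp_rot: [-3.141, 0.0, -3.028]
contact_force: [1.0, -1.7, 0.1]
grip_width: 0.4
```

```bash
python3 go.py -2 -74 9
```

```text
t23.00 world [592.6  -0.   10.8] rack [ -1.9 -79.9] yaw [-3.1414e+00  3.0000e-04 -3.0275e+00] F [ 1.  -1.7  0.1] w 0.4
shift [0.1 5.9 1.8] turn [-0.01  0.02 -0.14]
```

Request:
{"fn": "send_rows", "kwargs": {
  "targets": [
    [[0, 0, 0, 0, 1, 0, 1], [0, 0, 0, 0, 2, 0, 1], [0, 0, 0, 0, 3, 0, 1], [0, 0, 0, 0, 3, 0, 1]]
  ]
}}

```text
time: 23.33
tool_pos: [592.1, 3.2, 10.8]
tcp_rot: [3.142, 0.0, -3.027]
contact_force: [0.3, -2.8, 1.5]
grip_width: 0.6
```

Request:
{"fn": "send_rows", "kwargs": {
  "targets": [
    [[0, 0, 0, 0, 0.7, 0, 1], [0, 0, 0, 0, 1.4, 0, 1], [0, 0, 0, 0, 2, 0, 1], [0, 0, 0, 0, 2, 0, 1]]
  ]
}}

```text
time: 23.67
tool_pos: [591.9, 5.3, 10.8]
tcp_rot: [3.141, 0.0, -3.027]
contact_force: [1.0, -3.0, 1.9]
grip_width: 0.6
```

```bash
python3 go.py -2 -74 9;python3 - <<'E'
from h import *
save('top','t13.png');save('side','s13.png')
a=cv2.imread('pics/t13.png')[130:280,200:370];b=cv2.imread('pics/s13.png')[120:270,180:330]
cv2.imwrite('pics/c13.png',np.hstack([cv2.resize(a,(400,400)),cv2.resize(b,(400,400))]))
E
python3 go.py -2 -74 9
```

```text
t23.67 world [591.9   5.3  10.8] rack [ -2.  -74.5] yaw [ 3.1415  0.     -3.0273] F [ 1.  -3.   1.9] w 0.6
shift [-0.   0.5  1.8] turn [ 0.01  0.   -0.13]
t23.77 world [591.8   5.2  10.8] rack [ -2.  -74.5] yaw [ 3.1414  0.     -3.0273] F [-0.4 -3.1  1.4] w 0.2
shift [-0.   0.5  1.8] turn [ 0.01  0.   -0.13]
```

View pics/c13.png

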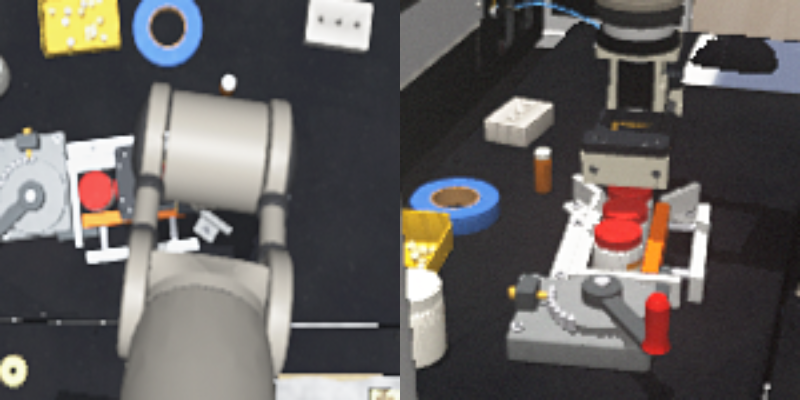

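Pushing force is still only about 3 N, which is file friction. I'll keep going gently until it rises.

Request:
{"fn": "send_rows", "kwargs": {
  "targets": [
    [[0, 0, 0, 0, 0.7, 0, 1], [0, 0, 0, 0, 1.4, 0, 1], [0, 0, 0, 0, 2, 0, 1], [0, 0, 0, 0, 2, 0, 1]]
  ]
}}

```text
time: 24.1
tool_pos: [591.6, 7.3, 10.8]
tcp_rot: [3.141, 0.0, -3.027]
contact_force: [0.9, -3.4, 1.6]
grip_width: 0.5
```

Request:
{"fn": "send_rows", "kwargs": {
  "targets": [
    [[0, 0, 0, 0, 0.7, 0, 1], [0, 0, 0, 0, 1.4, 0, 1], [0, 0, 0, 0, 1.4, 0, 1]]
  ]
}}

```text
time: 24.35
tool_pos: [591.8, 7.8, 11.0]
tcp_rot: [-3.14, 0.001, -3.027]
contact_force: [2.5, -7.1, 2.3]
grip_width: 0.4
```

Request:
{"fn": "send_rows", "kwargs": {
  "targets": [
    [[0, 0, 0, 0, 0.7, 0, 1], [0, 0, 0, 0, 0.7, 0, 1], [0, 0, 0, 0, 0.7, 0, 1]]
  ]
}}

```text
time: 24.6
tool_pos: [592.0, 7.9, 11.1]
tcp_rot: [-3.14, 0.001, -3.027]
contact_force: [1.5, -9.1, 1.8]
grip_width: 0.5
```

Request:
{"fn": "send_rows", "kwargs": {
  "targets": [
    [[0, 0, 0, 0, -2, 0, 1], [0, 0, 0, 0, -10, -10, 1], [0, 0, 0, 0, -14, -40, 1], [0, 0, 0, 0, -14, -80, 1], [0, 0, 0, 0, -14, -115, 1]]
  ]
}}

```text
time: 25.02
tool_pos: [592.4, -4.7, 127.5]
tcp_rot: [3.14, -0.001, -3.028]
contact_force: [2.1, -0.3, 0.2]
grip_width: 0.4
```

```bash
python3 go.py -49 195 130 80
```

```text
t25.02 world [592.4  -4.7 127.5] rack [ -2.6 -84.4] yaw [ 3.1404e+00 -1.3000e-03 -3.0276e+00] F [ 2.1 -0.3  0.2] w 0.4
shift [ 47.1 279.3  -2.1] turn [ 1.100e-01 -1.000e-02 -8.014e+01]
```

Request:
{"fn": "send_rows", "kwargs": {
  "targets": [
    [[0, 0, 7, 8, 30, -8, -1], [0, 0, 14, 16, 60, -8, -1], [0, 0, 21, 24, 90, -8, -1], [0, 0, 28, 32, 120, -8, -1], [0, 0, 35, 38, 150, -8, -1]]
  ]
}}

```text
time: 25.43
tool_pos: [536.9, 141.3, 134.5]
tcp_rot: [3.141, -0.001, 2.639]
contact_force: [0.4, -0.2, 0.1]
grip_width: 29.0
```

```bash
python3 go.py -49 195 135 -80; python3 - <<'E'
from h import *
im=save('top','t14.png');sm=save('side','s14.png')
a=cv2.imread('pics/t14.png')[130:280,200:370];b=cv2.imread('pics/s14.png')[120:270,180:330]
cv2.imwrite('pics/c14.png',np.hstack([cv2.resize(a,(400,400)),cv2.resize(b,(400,400))]))
E
```

```text
t25.43 world [536.9 141.3 134.5] rack [-40.8  67. ] yaw [ 3.1412e+00 -9.0000e-04  2.6387e+00] F [ 0.4 -0.2  0.1] w 29.0
shift [81.  99.5 -0.4] turn [ 0.   -0.06 44.51]
```

View pics/c14.png

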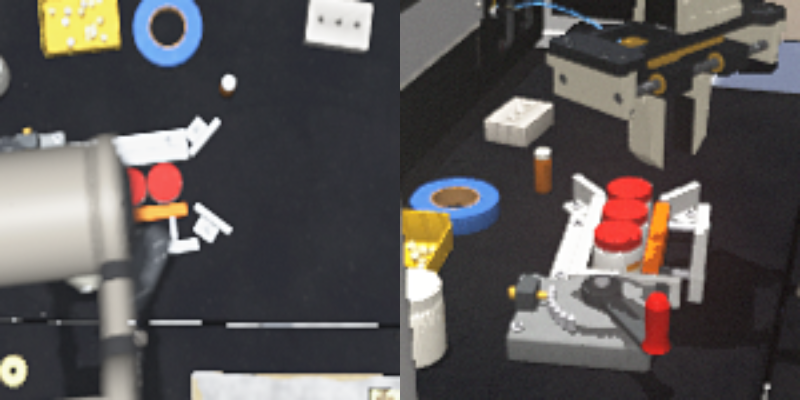

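Request:
{"fn": "send_rows", "kwargs": {
  "targets": [
    [[0, 0, 7, 18, 22, 0, -1], [0, 0, 14, 36, 44, 0, -1], [0, 0, 21, 54, 66, 0, -1], [0, 0, 28, 70, 86, 0, -1], [0, 0, 35, 81, 99.5, 0, -1]]
  ]
}}

```text
time: 25.95
tool_pos: [513.9, 267.7, 134.2]
tcp_rot: [3.142, -0.001, 2.031]
contact_force: [-0.2, 0.4, 0.3]
grip_width: 70.0
```

Request:
{"fn": "send_rows", "kwargs": {
  "targets": [
    [[0, 0, 5, 0, 0, 0, -1], [0, 0, 9.5, 0, 0, 0, -1], [0, 0, 9.5, 0, 0, 0, -1], [0, 0, 9.5, 0, 0, 0, -1]]
  ]
}}

```text
time: 26.28
tool_pos: [514.5, 265.6, 134.0]
tcp_rot: [-3.141, -0.0, 1.872]
contact_force: [-0.1, -0.6, -0.3]
grip_width: 91.4
```

```bash
python3 - <<'E'
from h import *
print(at('top',(223.2,188.2),80)); print(at('side',(241.5,275.9),62))
im=save('top','t15.png');sm=save('side','s15.png')
a=cv2.imread('pics/t15.png')[130:280,130:300];b=cv2.imread('pics/s15.png')[120:300,180:360]
cv2.imwrite('pics/c15.png',np.hstack([cv2.resize(a,(400,400)),cv2.resize(b,(400,400))]))
E
python3 go.py -49 195 48 -80
```

```text
[515.07914889 264.70345674  80.        ]
[513.4305955  272.15874597  62.        ]
t26.38 world [514.5 265.6 133.9] rack [-48.6 193. ] yaw [-3.1415e+00 -2.0000e-04  1.8705e+00] F [-0.  -0.6  0.3] w 91.6
shift [ 2.  -0.1 85.9] turn [-0.   -0.01  0.5 ]
```

View pics/c15.png

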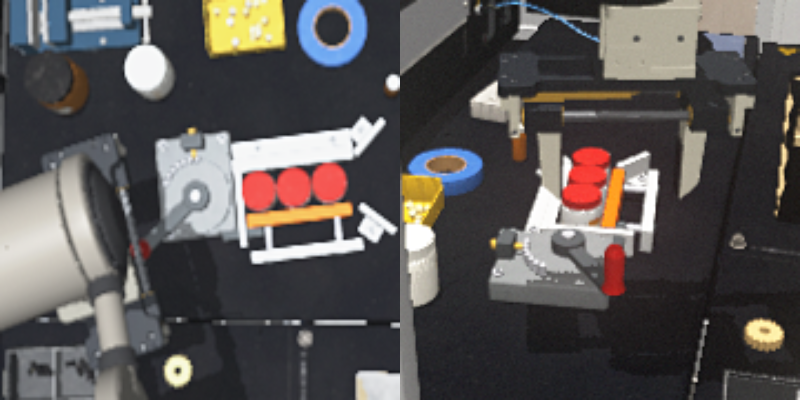

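Request:
{"fn": "send_rows", "kwargs": {
  "targets": [
    [[0, 0, 0, 2, 0, 25, -1], [0, 0, 0, 2, 0, 50, -1], [0, 0, 0, 2, 0, 70, -1], [0, 0, 0, 2, 0, 84, -1], [0, 0, 0, 2, 0, 84, -1]]
  ]
}}

```text
time: 26.8
tool_pos: [512.0, 266.8, 46.8]
tcp_rot: [-3.136, 0.0, 1.87]
contact_force: [-1.0, -0.6, -0.1]
grip_width: 92.0
```

```bash
python3 - <<'E'
from h import *
im=save('top','t16.png');sm=save('side','s16.png')
a=cv2.imread('pics/t16.png')[170:270,130:250];b=cv2.imread('pics/s16.png')[200:300,220:340]
cv2.imwrite('pics/c16.png',np.hstack([cv2.resize(a,(400,400)),cv2.resize(b,(400,400))]))
E
python3 go.py -49 195 49 -80
```

```text
t26.90 world [513.9 267.7  49.9] rack [-49.  195.2] yaw [-3.141e+00 -1.000e-04  1.869e+00] F [ 0.3 -0.2  0.3] w 91.9
shift [-0.2 -0.1  0.9] turn [-0.03 -0.    0.41]
```

View pics/c16.png

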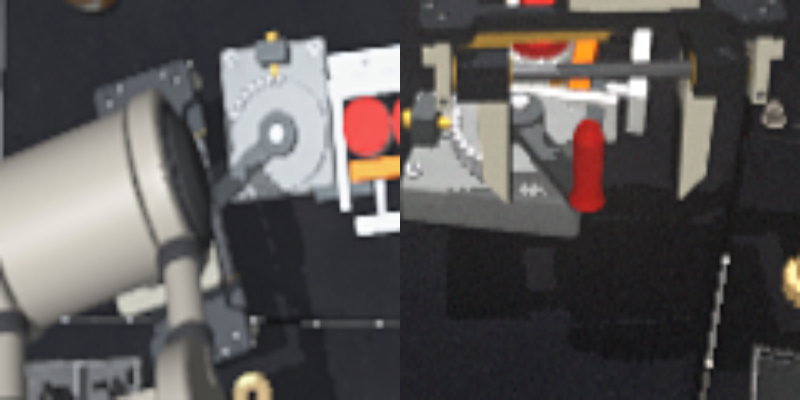

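```bash
python3 - <<'E'
from h import *
for z in(41,62,83): print(z,np.round(proj('side',[513.9,267.5,z]),1),np.round(proj('top',[513.9,267.5,z]),1))
sm=cv2.imread('pics/s14.png');hsv=cv2.cvtColor(sm,cv2.COLOR_BGR2HSV)
m=((hsv[...,0]<8)|(hsv[...,0]>172))&(hsv[...,1]>150)&(hsv[...,2]>70); m[:225]=0
r,c=np.where(m);print(r.min(),r.max(),c.min(),c.max())
# fingertips expected in side
from go import *
o,R=rep()
for y in(-46,46):
  for x in(-9.5,9.5): print(np.round(proj('side',o['tool_pos']+R.apply([x,y,0])),1))
E
```

```text
41 [249.4 275.8] [223.6 190.1]
62 [240.1 276.2] [223.6 188.6]
83 [230.6 276.5] [223.6 186.9]
230 252 271 281
t26.90 world [513.9 267.7  49.9] rack [-49.  195.2] yaw [-3.141e+00 -1.000e-04  1.869e+00] F [ 0.3 -0.2  0.3] w 91.9
[242.3 299.3]
[248.  300.8]
[243.2 251.5]
[248.8 251.9]
```

Request:
{"fn": "send_rows", "kwargs": {
  "targets": [
    [[0, 0, 0, 0, 0, 0, 1], [0, 0, 0, 0, 0, 0, 1], [0, 0, 0, 0, 0, 0, 1], [0, 0, 0, 0, 0, 0, 1], [0, 0, 0, 0, 0, 0, 1]]
  ]
}}

```text
time: 27.32
tool_pos: [514.0, 268.1, 50.4]
tcp_rot: [3.141, -0.0, 1.868]
contact_force: [0.9, -0.5, -0.0]
grip_width: 63.0
```

Request:
{"fn": "send_rows", "kwargs": {
  "targets": [
    [[0, 0, 0, 0, 0, 0, 1], [0, 0, 0, 0, 0, 0, 1], [0, 0, 0, 0, 0, 0, 1], [0, 0, 0, 0, 0, 0, 1], [0, 0, 0, 0, 0, 0, 1]]
  ]
}}

```text
time: 27.73
tool_pos: [513.7, 268.0, 49.8]
tcp_rot: [-3.142, -0.0, 1.868]
contact_force: [0.0, 0.5, -0.1]
grip_width: 29.7
```

```bash
python3 go.py -49 195 49 -80
```

```text
t27.73 world [513.7 268.   49.8] rack [-49.1 195.5] yaw [-3.1416e+00 -1.0000e-04  1.8683e+00] F [ 0.   0.5 -0.1] w 29.7
shift [-0.5 -0.   0.8] turn [-0.   -0.    0.37]
```

Request:
{"fn": "send_rows", "kwargs": {
  "targets": [
    [[0, 0, 0, 0, 0, 0, 1], [0, 0, 0, 0, 0, 0, 1], [0, 0, 0, 0, 0, 0, 1], [0, 0, 0, 0, 0, 0, 1]]
  ]
}}

```text
time: 28.07
tool_pos: [514.9, 268.3, 49.9]
tcp_rot: [3.139, -0.0, 1.868]
contact_force: [5.3, 2.4, -4.0]
grip_width: 17.4
```

```bash
cat > lev.py <<'E'
from go import *
o,R=rep(); p=w2r(o['tool_pos'])
v=p-[0,125]; print('r',np.hypot(*v).round(1),'theta',round(0.611-np.arctan2(-v[0],v[1]),3))
f=np.array([[c,s],[-s,c]])@o['contact_force'][:2]; print('F rack',f.round(1))
for th in (0.1,0.2,0.3,0.4,0.5,0.55,0.6):
    a=0.611-th; t=np.append(r2w((-85.4*np.sin(a),125+85.4*np.cos(a))),50)
    print(th,R.inv().apply(t-o['tool_pos']).round(1))
E
python3 lev.py
```

```text
t28.07 world [514.9 268.3  49.9] rack [-47.8 195.7] yaw [ 3.1389e+00 -2.0000e-04  1.8682e+00] F [ 5.3  2.4 -4. ] w 17.4
r 85.4 theta 0.016
F rack [5.5 1.8]
0.1 [ 2.6  6.7 -0.1]
0.2 [ 5.  14.9 -0. ]
0.3 [ 6.5 23.3 -0. ]
0.4 [ 7.2 31.8  0. ]
0.5 [ 7.  40.3  0. ]
0.55 [ 6.6 44.6  0. ]
0.6 [ 6.  48.8  0. ]
```

Request:
{"fn": "send_rows", "kwargs": {
  "targets": [
    [[0, 0, 0, 0.9, 2.2, 0, 1], [0, 0, 0, 1.8, 4.5, 0, 1], [0, 0, 0, 2.6, 6.7, 0, 1], [0, 0, 0, 3.8, 10.8, 0, 1], [0, 0, 0, 5, 14.9, 0, 1]]
  ]
}}

```text
time: 28.48
tool_pos: [524.3, 275.9, 49.6]
tcp_rot: [-3.135, 0.001, 1.868]
contact_force: [-4.6, -5.5, 5.5]
grip_width: 17.4
```

```bash
python3 lev.py
```

```text
t28.48 world [524.3 275.9  49.6] rack [-37.6 202.1] yaw [-3.1355e+00  1.1000e-03  1.8684e+00] F [-4.6 -5.5  5.5] w 17.4
r 85.8 theta 0.157
F rack [-5.2 -4.9]
0.1 [-1.8 -4.5 -0.4]
0.2 [ 0.5  3.7 -0.4]
0.3 [ 2.1 12.1 -0.5]
0.4 [ 2.7 20.6 -0.5]
0.5 [ 2.6 29.1 -0.6]
0.55 [ 2.2 33.4 -0.6]
0.6 [ 1.6 37.6 -0.6]
```

Request:
{"fn": "send_rows", "kwargs": {
  "targets": [
    [[0, 0, 0, 0.5, 2.8, 0, 1], [0, 0, 0, 1, 5.6, 0, 1], [0, 0, 0, 1.5, 8.4, 0, 1], [0, 0, 0, 1.9, 12.6, 0, 1], [0, 0, 0, 2.2, 16.9, 0, 1]]
  ]
}}

```text
time: 28.9
tool_pos: [539.2, 283.7, 49.7]
tcp_rot: [-3.135, -0.0, 1.869]
contact_force: [-7.5, -1.7, 5.7]
grip_width: 17.3
```

```bash
python3 lev.py
```

```text
t28.90 world [539.2 283.7  49.7] rack [-22.  208.2] yaw [-3.1348e+00 -1.0000e-04  1.8685e+00] F [-7.5 -1.7  5.7] w 17.3
r 86.0 theta 0.353
F rack [-7.6 -0.8]
0.1 [ -5.  -21.   -0.2]
0.2 [ -2.6 -12.8  -0.2]
0.3 [-1.1 -4.4 -0.3]
0.4 [-0.4  4.1 -0.4]
0.5 [-0.6 12.6 -0.4]
0.55 [-1.  16.9 -0.4]
0.6 [-1.6 21.1 -0.5]
```

Request:
{"fn": "send_rows", "kwargs": {
  "targets": [
    [[0, 0, 0, 0, 2, 0, 1], [0, 0, 0, 0, 4, 0, 1], [0, 0, 0, -0.2, 6, 0, 1], [0, 0, 0, -0.2, 8, 0, 1], [0, 0, 0, -0.2, 8, 0, 1]]
  ]
}}

```text
time: 29.32
tool_pos: [546.7, 286.4, 49.6]
tcp_rot: [-3.135, -0.001, 1.869]
contact_force: [-7.3, 0.2, 6.0]
grip_width: 17.3
```

```bash
python3 lev.py
```

```text
t29.32 world [546.7 286.4  49.6] rack [-14.2 210. ] yaw [-3.1346e+00 -9.0000e-04  1.8685e+00] F [-7.3  0.2  6. ] w 17.3
r 86.1 theta 0.445
F rack [-7.2  1.1]
0.1 [ -5.3 -29.   -0.2]
0.2 [ -3.  -20.8  -0.2]
0.3 [ -1.4 -12.4  -0.3]
0.4 [-0.8 -3.9 -0.3]
0.5 [-0.9  4.7 -0.4]
0.55 [-1.3  8.9 -0.4]
0.6 [-2.  13.1 -0.5]
```

Request:
{"fn": "send_rows", "kwargs": {
  "targets": [
    [[0, 0, 0, -0.3, 2, 0, 1], [0, 0, 0, -0.6, 4, 0, 1], [0, 0, 0, -0.8, 6, 0, 1], [0, 0, 0, -0.8, 6, 0, 1], [0, 0, 0, -0.8, 6, 0, 1]]
  ]
}}

```text
time: 29.73
tool_pos: [553.1, 288.0, 49.7]
tcp_rot: [-3.136, -0.002, 1.869]
contact_force: [-6.8, 3.0, 4.9]
grip_width: 17.6
```

```bash
python3 lev.py | head -4
```

```text
t29.73 world [553.1 288.   49.7] rack [ -7.7 210.8] yaw [-3.1364e+00 -1.6000e-03  1.8686e+00] F [-6.8  3.   4.9] w 17.6
r 86.2 theta 0.522
F rack [-6.4  3.8]
0.1 [ -5.  -35.6  -0.1]
```

Request:
{"fn": "send_rows", "kwargs": {
  "targets": [
    [[0, 0, 0, -0.4, 1.5, 0, 1], [0, 0, 0, -0.8, 3, 0, 1], [0, 0, 0, -0.8, 3, 0, 1]]
  ]
}}

```text
time: 29.98
tool_pos: [555.8, 288.5, 49.8]
tcp_rot: [-3.136, -0.002, 1.869]
contact_force: [-8.4, 4.9, 5.5]
grip_width: 17.3
```

```bash
python3 lev.py | head -4
```

```text
t29.98 world [555.8 288.5  49.8] rack [ -4.9 211. ] yaw [-3.1357e+00 -2.3000e-03  1.8685e+00] F [-8.4  4.9  5.5] w 17.3
r 86.1 theta 0.554
F rack [-7.8  5.8]
0.1 [ -4.7 -38.3  -0. ]
```

Request:
{"fn": "send_rows", "kwargs": {
  "targets": [
    [[0, 0, 0, -0.3, 1.5, 0, 1], [0, 0, 0, -0.6, 3, 0, 1], [0, 0, 0, -0.6, 3, 0, 1], [0, 0, 0, -0.6, 3, 0, 1]]
  ]
}}

```text
time: 30.32
tool_pos: [559.0, 289.0, 49.8]
tcp_rot: [-3.137, -0.002, 1.869]
contact_force: [-7.8, 4.7, 5.0]
grip_width: 17.6
```

```bash
python3 lev.py | head -4;  python3 - <<'E'
from h import *
im=save('top','t17.png');sm=save('side','s17.png')
a=cv2.imread('pics/t17.png')[150:250,180:300];b=cv2.imread('pics/s17.png')[160:280,200:320]
cv2.imwrite('pics/c17.png',np.hstack([cv2.resize(a,(400,400)),cv2.resize(b,(400,400))]))
E
```

```text
t30.32 world [559.  289.   49.8] rack [ -1.6 211.1] yaw [-3.1365e+00 -2.4000e-03  1.8687e+00] F [-7.8  4.7  5. ] w 17.6
r 86.1 theta 0.592
F rack [-7.2  5.6]
0.1 [ -4.2 -41.6   0. ]
```

View pics/c17.png

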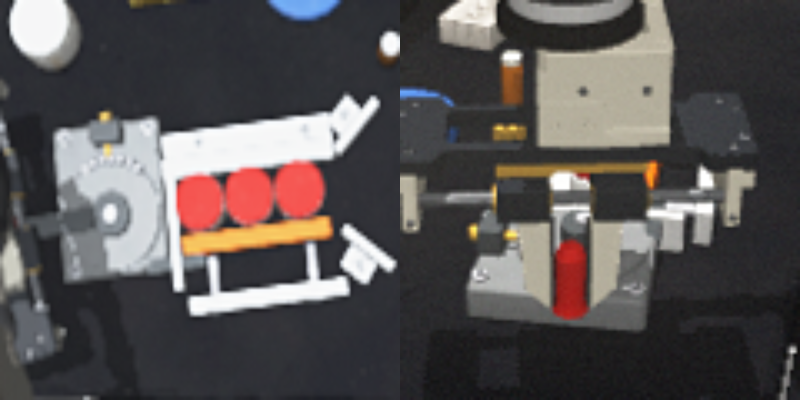

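Request:
{"fn": "send_rows", "kwargs": {
  "targets": [
    [[0, 0, 0, 0.5, 1, 0, 1], [0, 0, 0, 1, 2, 0, 1], [0, 0, 0, 1, 2, 0, 1], [0, 0, 0, 1, 2, 0, 1]]
  ]
}}

```text
time: 30.75
tool_pos: [560.5, 289.4, 49.7]
tcp_rot: [-3.135, -0.001, 1.869]
contact_force: [-7.5, -0.1, 6.2]
grip_width: 17.2
```

```bash
python3 lev.py | head -3
```

```text
t30.75 world [560.5 289.4  49.7] rack [-1.000e-01  2.114e+02] yaw [-3.1352e+00 -9.0000e-04  1.8687e+00] F [-7.5 -0.1  6.2] w 17.2
r 86.4 theta 0.61
F rack [-7.5  0.8]
```

Request:
{"fn": "send_rows", "kwargs": {
  "targets": [
    [[0, 0, 0, 0.2, 0.5, 0, 1], [0, 0, 0, 0.2, 1, 0, 1], [0, 0, 0, 0.2, 1, 0, 1], [0, 0, 0, 0.2, 1, 0, 1]]
  ]
}}

```text
time: 31.08
tool_pos: [561.1, 289.6, 49.6]
tcp_rot: [-3.134, -0.001, 1.869]
contact_force: [-8.8, -1.0, 7.2]
grip_width: 17.0
```

```bash
python3 lev.py | head -3
```

```text
t31.08 world [561.1 289.6  49.6] rack [  0.5 211.5] yaw [-3.1343e+00 -6.0000e-04  1.8687e+00] F [-8.8 -1.   7.2] w 17.0
r 86.5 theta 0.617
F rack [-8.9  0. ]
```

Request:
{"fn": "send_rows", "kwargs": {
  "targets": [
    [[0, 0, 0, 0, 0, 0, 1], [0, 0, 0, 0, 0, 0, 1], [0, 0, 0, 0, 0, 0, 1], [0, 0, 0, 0, 0, 0, 1], [0, 0, 0, 0, 0, 0, 1]]
  ]
}}

```text
time: 31.5
tool_pos: [561.2, 289.6, 49.6]
tcp_rot: [-3.134, -0.001, 1.869]
contact_force: [-8.8, -1.8, 6.9]
grip_width: 17.1
```

```bash
python3 lev.py | head -3; python3 - <<'E'
from h import *
im=save('top','t18.png');sm=save('side','s18.png')
from go import w2r
from scipy import ndimage
hsv=cv2.cvtColor(im,cv2.COLOR_RGB2HSV); m=((hsv[...,0]<8)|(hsv[...,0]>172))&(hsv[...,1]>150)&(hsv[...,2]>90)
m=ndimage.binary_erosion(m); l,n=ndimage.label(m)
for i in range(1,n+1):
    if (l==i).sum()>30: q=ndimage.center_of_mass(l==i); print((l==i).sum(),np.round(q,1),w2r(at('top',q,55)).round(1))
mo=(hsv[...,0]>9)&(hsv[...,0]<22)&(hsv[...,1]>150)&(hsv[...,2]>120); l,n=ndimage.label(mo)
im0=cv2.cvtColor(cv2.imread('pics/top0.png'),cv2.COLOR_BGR2HSV)
for h in (im0,hsv):
    mo=(h[...,0]>9)&(h[...,0]<22)&(h[...,1]>150)&(h[...,2]>120); mo[:195]=0;mo[225:]=0;mo[:,:225]=0;mo[:,290:]=0
    q=ndimage.center_of_mass(mo);print('rail',mo.sum(),np.round(q,2),w2r(at('top',q,28)).round(1))
a=cv2.imread('pics/t18.png')[150:250,180:300];b=cv2.imread('pics/s18.png')[160:280,200:320]
cv2.imwrite('pics/c18.png',np.hstack([cv2.resize(a,(480,400),interpolation=cv2.INTER_CUBIC),cv2.resize(b,(320,320))[:, :] if 0 else cv2.resize(b,(320,400))]))
E
```

```text
t31.50 world [561.2 289.6  49.6] rack [  0.6 211.5] yaw [-3.1345e+00 -6.0000e-04  1.8687e+00] F [-8.8 -1.8  6.9] w 17.1
r 86.5 theta 0.617
F rack [-9.  -0.8]
116 [196.6 269.3] [  1.5 -33.2]
112 [198.  254.2] [2.1 8.6]
109 [199.9 239.1] [ 1.4 50.9]
rail 240 [210.08 257.02] [-30.8   5. ]
rail 235 [208.5  257.39] [-26.4   3.5]
```

View pics/c18.png

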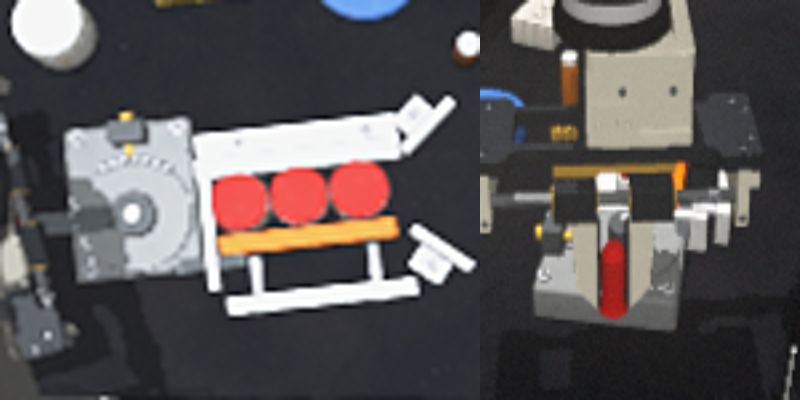

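```bash
python3 -c "
from plant import close_job; print(close_job())"
```

```text
the job is handed in; nothing more can be done
None
```

I handed in the job at about 31.6 s of the 72 s allowed. The three jars are in single file against the end stop, and the gripper is holding the red handle at the third click. No verdict was reported, so the figures below are my own last checks.

- **Jars:** I slid each jar into the funnel standing, in a light grip, then pushed the file in from behind with the fingers shut. The push force rose from about 3 N to 9 N when the file reached the stop. The final picture puts the jar centres at rack y of about -33, +9 and +51 mm, against the expected -34, +8 and +50 mm.
- **Lever:** It reads about 0.60 rad, worked out from how far the tool moved from the rest position I measured after gripping. That is good to about ±0.02 rad. It was steady over the last 0.4 s, and the tool felt about 9 N.
- **Clamping:** The orange rail has moved about 4.4 mm, close to the 4.5 mm needed to touch the jars. I could not measure the rail's force on each jar directly.
- **Bystanders:** I saw none disturbed in the pictures, but I did not measure their positions.

**Checks that disagreed:**
- The top view puts the jars 1.4 to 2.1 mm off the rack's middle line. That is within the 3 mm limit and about the size of the calibration error.
- The handle came out at a radius of 86.5 mm instead of 85 mm, which also looks like error in my rack pose.

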